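Unsnap the filter cover of the herb dryer

TASK

Take the filter cover off the top of the herb dryer for cleaning: pinch its snap tab inward against the rib, and keeping it pressed tilt that end up, then draw the cover's tongue out from under the lip at the other end. Lay the cover the right way up, flat inside the steel tray, and let go of it; set it down, do not drop it. Be gentle: do not squeeze the thin tab hard or pull while it is still hooked, do not strain the cover against the dryer, and leave everything else where it is.

Things in the scene. Friction and masses are not known exactly. Their poses are not given: they have to be found in the camera images.
- dryer: Herb dryer: dark grey plastic housing fixed to the table, left or right, 200 (x) x 150 (y) x 112 mm tall, yaw within 0.35 rad; origin at the centre of its underside, z up. In its top is a recess with the filter cover; the recess floor is 100 mm above the underside, the rim round it rises 12.5 mm above that floor.
- catch_lip (a point): Fixed point on the dryer, (58, 0, 107.5) mm in its frame, axes as the dryer's: about the lower edge of the catch lip at the recess's +x end, 30 mm wide. The lip overhangs the snap tab's hook by about 8 mm, but it is set up to 1.2 mm nearer or farther from start to start and this point does not show it: it must be felt.
- tongue_lip (a point): Fixed point on the dryer, (-62, 0, 108) mm in its frame, axes as the dryer's: the lower edge of the lip at the recess's -x end, which overhangs the cover's tongue by 6.5 mm. Here (x below -52 mm) the floor is 12 mm deeper, so the cover can be tilted up by its tab end about the floor's edge at (-52, 0, 100) mm, by 0.3 rad or so, and then drawn out towards +x.
- cover: Filter cover, loose, white plastic, 150 to 270 g: plate 120 (x) x 90 (y) x 5 mm, origin at the centre of its underside, z up. Seated it has the dryer's axes, its origin at (0, 0, 100) mm in the dryer's frame, with 1 mm of play in x, 1.5 in y. At its -x end a tongue, 44 mm wide, 4 mm thick, reaches to x = -68.5 mm. At +x stands the snap tab. It cracks if strained against the dryer with over 12 N.
- cover_grip (a point): Point at (32, 0, 36) mm in the cover's frame (axes as the cover's), midway between the outer faces of the rib (at x = 10 mm) and of the snap tab (54 mm): 44 mm apart, 31 mm with the tab right in; the rib does not give, so a hand must follow the tab inward. The fixed rib is 5 mm thick, 28 mm wide in y, its top 48 mm above the cover's underside. Tips 19 mm below this point clear the rim by 4 mm.
- snap_tab: Springy tab on the cover: upright blade 4 mm thick, 24 mm wide, top 48 mm above the cover's underside; its origin is the cover's when relaxed. Pressed to the cover's -x it gives from 4 N, 1 mm more per N, is right in (13 mm) at 17 N, springs back. The hook at its foot is under the catch lip, free when pressed 6 to 11 mm. Snaps if squeeze and pull on the hook together pass 26 N.
- tray: Shallow open steel tray fixed to the table, on the other side from the dryer, outer 250 (x) x 200 (y) x 18 mm, walls 4 mm, inner floor 4 mm above its underside; origin at the centre of its underside.
- jar: Bystander, leave alone: squat amber jar with a metal cap, 48 mm across, 60 mm tall, between the dryer and the tray
- scoop: Bystander, leave alone: wooden spoon about 160 mm long lying between the dryer and the tray
- mortar: Bystander, leave alone: stone bowl 100 mm across, 60 mm tall, at the back of the work area
- cup: Bystander, leave alone: white cup 70 mm across, 75 mm tall, at the back
- bottle: Bystander, leave alone: amber bottle 56 mm across, 130 mm tall, at the back
- carton: Bystander, leave alone: open cardboard box 110 x 80 x 40 mm, at the robot's right
- brush: Bystander, leave alone: wooden hand brush about 180 mm long, at the robot's left
Not all that is in view belongs to the job. What is shaped like the cover but purple is not meant.

How it is judged:
On the way, in this order (a step that is already met when the one before it is completed fails the run):
1. the tab end of the cover is lifted clear of its catch, at least 8 mm, while the tongue is still under the lip (z of cover_grip in the frame of dryer above 0.144 m and x of cover in the frame of dryer below 0.006 m and angle between cover's own z axis and vertical above 0.06 rad), for 0.05 s.
2. the cover is off the dryer, touching it nowhere and above its rim (z of cover in the frame of dryer above 0.12 m and contact force between cover and dryer below 0.1 N), for 0.1 s.
At the end, for the whole second after the job is handed in: The cover lies flat in the tray, right way up (within 5 degrees), its underside within 5 mm of the tray's inner floor, its centre within 60 mm (tray x) and 55 mm (tray y) of the tray's centre, at rest (x of cover in the frame of tray between -0.06 and 0.06 m and y of cover in the frame of tray between -0.055 and 0.055 m and z of cover in the frame of tray below 0.009 m and angle between cover's own z axis and vertical below 0.08 rad and linear speed of cover below 0.02 m/s); the robot touches nothing.
It fails at once if the forces on the snap tab pass 26 N: it snaps (contact force between snap_tab and anything else above 26 N).
It fails at once if the cover is strained against the dryer with more than 12 N (contact force between cover and dryer above 12 N).
It fails at once if the cover is dropped (moves at over 0.5 m/s with no finger on it) or thumped into the tray with more than 40 N ((linear speed of cover above 0.5 m/s and contact force between the fingers and cover below 0.05 N) or contact force between cover and tray above 40 N).
It fails at once if a bystander is moved by more than 30 mm (distance of any of jar, scoop, mortar, cup, bottle, carton, brush from where it was at the start of the episode above 0.03 m).
It also fails if it takes over 61 s, if anything falls off the work surface, if the arm or the gripper's body presses on something with over 40 N, if the wrist force passes 120 N, or if a joint passes its speed limit or range.

ROBOT

A 6-joint arm with a two-finger parallel gripper is mounted at the origin on the work surface. World frame = base frame: x ahead of the robot, y to its left, z up, the work surface at z = 0. Lengths are in m, angles in rad, forces in N, time in s.
With the tool pointing down it reaches from about 0.275 to 0.975 m from the base axis. Payload 8.4 kg.
Tool frame: the origin (TCP) lies between the finger pads; the fingertips stand 11 mm ahead of it and the grasp point (between the pads) lies 8 mm behind it (env.tip_extent is the distance from the TCP to the fingertips, in m); x points along the fingers, y is the direction in which the jaws open and shut, and the axes are right-handed (so a half turn about x gives the same grasp; the last joint's range is limited). The gripper opens to 92 mm and grips with 3 to 60 N. Pads are 20 mm wide; open, the fingers measure 128 mm over their backs; the gripper's body (75 mm by 189 mm) begins 69 mm behind the grasp point.
Start: joints at [-1.264, 0.353, 1.633, -0, 1.155, -0.002], TCP at [0.19, -0.595, 0.226] pointing down, gripper open.
Joint ranges: [-2.63, 2.63], [-0.92, 2.1], [0.06, 2.66], [-1.3, 4.44], [0, 2.69], [-3.02, 3.02]. Speed limits (rad/s): [2.22, 2.22, 2.79, 3.14, 3.14, 3.14].

INTERFACE

Orientations are given as a unit quaternion [x, y, z, w].
In Python, from bench import env, imaging gives the robot as it stands.
- The arm moves only by the tool move_arm, never from a script. Its argument "steps" is a list of rows, each an object of numbers: "fingers": the closure in counts, from 0 (fully open) to 255 (shut); "tx", "ty", "tz": the shift along the world's x, y, z in m; "spin": the turn about the world's z in degrees. A call has exactly 8 rows; each row is the pose to reach, as a shift and turn from the pose measured when the call began; what a row does not reach only later rows make up. A row lasts 1/12 s, in which the tool goes at most 41.7 mm and 7.16 degrees, less where a joint would pass 70% of its speed; a pose out of reach is approached as far as the arm can. A call with a gripper value outside its range is refused whole. The fingers move at their own pace and stop on an object; "force" is the grip in N (left out, the last holds). Time passes only in rows, so rows that repeat a pose let the fingers close, or fill a call up. It gives the time, the measured TCP pose, the force and the opening at its end, in the units of the state.
- env.sense(): the state, without advancing time (a new reading comes with each control period).
- imaging.grab_frame(name): name is "side" or "top" or "wrist"; returns a dict with "img" (384x512x3 uint8, red, green, blue), "fov_y" (degrees; the focal length in pixels is half the picture's height over the tangent of half this angle, whatever the lens; pixels are square), "cx", "cy" (the principal point, pixels), "rvec" (rotation vector, rad) and "tvec" (3), from world to camera coordinates, as OpenCV has them. Camera axes: x right, y down, z forward; pixel columns grow to the right and rows downward; lengths in m; the calibration is good to about 2 mm. A picture is of the moment at which its call begins. There is no depth.
- env.close_job(): hands the job in, once; it reports no verdict.
Trained networks look in a picture, given as the dict that the camera call returned (one of the last four; its "shot" number tells which), for a name from the list of things; names that differ only in an ending like _2 or _b are one class to them, and where a whole thing is asked for, a point or a joint stands for the part that bears it (a point fixed in the world has none). Each returns a list of dicts, best first, with "score" (0 to 1); they miss things now and then, are a little off and sometimes report something else, mostly with a low value. They report only what shows in the picture. A call takes as long as a camera call. They do not tell look-alikes from the thing itself.
- imaging.cut_out(target, picture): "region" (384x512 bool, what is visible of it) and "centre" ([row, column] in pixels, amid what is visible of it).
- imaging.landmark_of(target, picture): "centre" ([row, column] in pixels: a listed point, or the origin of a listed thing).
The state is a dict: "time": time; "qpos": joint angles; "dq": joint speeds; "joint_efforts": joint torques, N m; "eef_pos": TCP position; "tool_rot": TCP orientation; "contact_force": force on the tool from outside, world axes, zero at the start; "wrist_torque": the same for the moment, N m; "opening": opening from 0.0 (shut) to 1.0 (fully open).
Only numpy, scipy, OpenCV 4.12 (cv2) and the standard library are available. Lean on these libraries where they do the work, as an engineer would, in place of code of your own. Each camera call takes 0.05 s, during which the arm holds its last target.

## Working session

There is one attempt and no reset: what is moved stays moved. The work goes in short steps, Python scripts to look and compute and a tool call to move; the robot and the scene stay as the last step left them, time stands still between calls to the robot, and variables do not carry over. Pictures are saved under pics/ and viewed, and the job is handed in when it is done.

Besides the shell and the picture viewer there is one more tool, called after ">>>" by a JSON object that holds its "op" and its "data". move_arm: Moves the arm, as the interface text tells. Its arguments: {"type":"object","properties":{"steps":{"type":"array","items":{"type":"object","properties":{"fingers":{"type":"number"},"tx":{"type":"number"},"ty":{"type":"number"},"tz":{"type":"number"},"spin":{"type":"number"}}}},"force":{"type":"number"}},"required":["steps"]}

```bash
ls; mkdir -p pics; cat > h.py <<'E'
import numpy as np, cv2
from bench import env, imaging
def cam(p):
    h,w=p["img"].shape[:2]; f=h/2/np.tan(np.radians(p["fov_y"])/2)
    K=np.array([[f,0,p["cx"]],[0,f,p["cy"]],[0,0,1]]); R=cv2.Rodrigues(np.array(p["rvec"],float))[0]; return K,R,np.array(p["tvec"],float).reshape(3)
def proj(p,X):
    K,R,t=cam(p); c=(np.atleast_2d(X)@R.T+t)@K.T; return c[:,:2]/c[:,2:]
def ray(p,rc):
    K,R,t=cam(p); d=R.T@np.linalg.inv(K)@np.array([rc[1],rc[0],1.]); return -R.T@t,d/np.linalg.norm(d)
def atz(p,rc,z):
    o,d=ray(p,rc); return o+d*(z-o[2])/d[2]
def save(p,n,sc=1.5):
    im=cv2.cvtColor(p["img"],cv2.COLOR_RGB2BGR); cv2.imwrite(f"pics/{n}.png",cv2.resize(im,None,fx=sc,fy=sc,interpolation=cv2.INTER_CUBIC))
E
python3 - <<'E'
from h import *
s=env.sense(); print({k:np.round(v,3) for k,v in s.items()}, env.tip_extent)
for n in ["top","side"]:
    p=imaging.grab_frame(n); save(p,n+"0")
    print(n,p["fov_y"],p["cx"],p["cy"],-cam(p)[1].T@cam(p)[2], p.keys())
    for t in ["dryer","cover","cover_grip","catch_lip","tongue_lip","snap_tab","tray"]:
        for r in imaging.landmark_of(t,p)[:3]: print(t,np.round(r["centre"],1),round(r["score"],2))
E
```

```text
pics
{'time': np.float64(0.0), 'qpos': array([-1.264,  0.354,  1.634, -0.   ,  1.155, -0.002]), 'dq': array([ 0.   , -0.001, -0.001, -0.001,  0.001,  0.   ]), 'joint_efforts': array([ 3.0000e-03, -5.9384e+01, -3.3422e+01,  7.0000e-02,  2.3000e-02,
       -0.0000e+00]), 'eef_pos': array([ 0.19 , -0.595,  0.225]), 'tool_rot': array([-0.699, -0.109,  0.699, -0.108]), 'contact_force': array([ 0.091, -0.094,  1.128]), 'wrist_torque': array([ 0.013, -0.038,  0.007]), 'opening': np.float64(1.001)} 0.011
top 46.40881427723869 247.83845379771196 190.48247518980097 [0.34279026 0.01477405 1.34304927] dict_keys(['img', 'fov_y', 'cx', 'cy', 'rvec', 'tvec', 'shot'])
dryer [188.2 326.2] 0.78
cover [184.1 332.6] 0.9
cover [264.4 360.7] 0.63
cover_grip [170.  332.1] 0.79
cover_grip [275.4 368.5] 0.71
catch_lip [161.9 328.1] 0.78
catch_lip [170.6 332.6] 0.59
catch_lip [223.1 253.8] 0.4
tongue_lip [169.1 258.1] 0.53
snap_tab [215.3  98.1] 0.72
snap_tab [128.7 208.6] 0.48
tray [208.  183.4] 0.72
side 45.33347132350819 255.98622317646468 185.98358348032235 [0.11285994 1.00841473 0.96962655] dict_keys(['img', 'fov_y', 'cx', 'cy', 'rvec', 'tvec', 'shot'])
dryer [170.7 279.4] 0.91
dryer [143.7 312.1] 0.63
cover [151.8 281.5] 0.89
cover [175.3 347.7] 0.84
cover_grip [162.5 355.8] 0.66
cover_grip [140.7 272.1] 0.64
catch_lip [151.8 262.1] 0.97
catch_lip [226.5 180.1] 0.7
tongue_lip [269.  247.8] 0.74
tongue_lip [151.2 295.9] 0.69
```

View pics/top0.png

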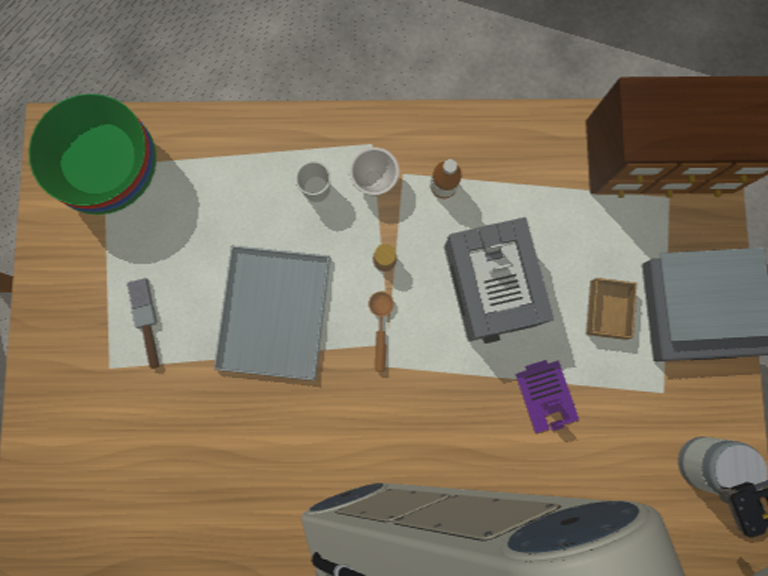

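View pics/side0.png

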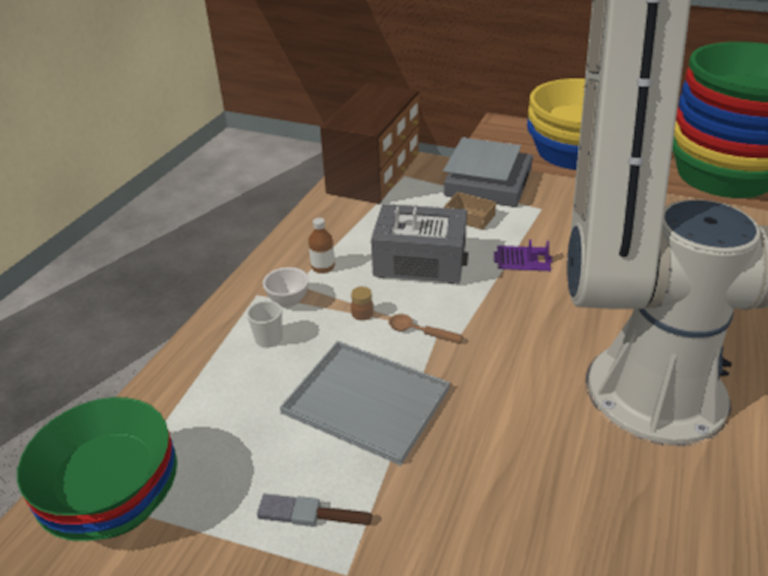

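The top view shows the dryer at about (333,185) in original pixels, with the tab towards the far end. The tray is at (183,208), and the purple decoy is near (365,265). Next I'll work out rough positions.

```bash
cat > fit.py <<'E'
from h import *
from scipy.optimize import least_squares
def quad(mask):
    c=max(cv2.findContours(mask.astype(np.uint8),cv2.RETR_EXTERNAL,cv2.CHAIN_APPROX_NONE)[0],key=cv2.contourArea)
    return cv2.convexHull(c)[:,0].astype(float)
E
python3 - <<'E'
from fit import *
p=imaging.grab_frame("top")
for t,z in [("dryer",0.1125),("tray",.018),("cover",.105)]:
    for r in imaging.cut_out(t,p)[:2]:
        m=r["region"]; q=cv2.minAreaRect(quad(m).astype(np.float32)); b=cv2.boxPoints(q)
        W=np.array([atz(p,(v,u),z) for u,v in b]); print(t,r["score"],m.sum(),np.round(W[:,:2],3).tolist(),np.round(W.mean(0),3))
        print([np.round(np.linalg.norm(W[i]-W[i-1]),3) for i in range(4)],[np.round(np.degrees(np.arctan2(*(W[i]-W[i-1])[[1,0]])),1) for i in range(4)])
for t,z in [("cover",.1),("cover_grip",.136),("catch_lip",.1075)]:
    print(t,[np.round(atz(p,r["centre"],z),3) for r in imaging.landmark_of(t,p)[:2]])
save(p,"t1")
im=cv2.cvtColor(p["img"][120:250,270:400],cv2.COLOR_RGB2BGR); cv2.imwrite("pics/crop1.png",cv2.resize(im,None,fx=4.5,fy=4.5,interpolation=cv2.INTER_CUBIC))
E
```

```text
dryer 0.86 2645 [[0.624, -0.11], [0.664, -0.272], [0.456, -0.314], [0.418, -0.156]] [ 0.54  -0.213  0.113]
[np.float64(0.211), np.float64(0.167), np.float64(0.212), np.float64(0.163)] [np.float64(12.5), np.float64(-76.1), np.float64(-168.6), np.float64(103.6)]
tray 0.77 5562 [[0.384, 0.331], [0.634, 0.309], [0.608, 0.104], [0.359, 0.133]] [0.496 0.219 0.018]
[np.float64(0.2), np.float64(0.251), np.float64(0.206), np.float64(0.25)] [np.float64(82.9), np.float64(-5.2), np.float64(-97.3), np.float64(173.5)]
cover 0.84 1339 [[0.597, -0.161], [0.619, -0.252], [0.497, -0.277], [0.476, -0.187]] [ 0.547 -0.219  0.105]
[np.float64(0.124), np.float64(0.094), np.float64(0.125), np.float64(0.092)] [np.float64(12.2), np.float64(-76.2), np.float64(-168.4), np.float64(103.6)]
cover 0.79 1355 [[0.375, -0.236], [0.402, -0.32], [0.282, -0.355], [0.256, -0.271]] [ 0.329 -0.296  0.105]
[np.float64(0.124), np.float64(0.089), np.float64(0.125), np.float64(0.087)] [np.float64(16.5), np.float64(-72.2), np.float64(-164.1), np.float64(107.5)]
cover [array([ 0.554, -0.223,  0.1  ]), array([ 0.325, -0.29 ,  0.1  ])]
cover_grip [array([ 0.579, -0.213,  0.136]), array([ 0.298, -0.3  ,  0.136])]
catch_lip [array([ 0.612, -0.2  ,  0.107])]
```

View pics/crop1.png

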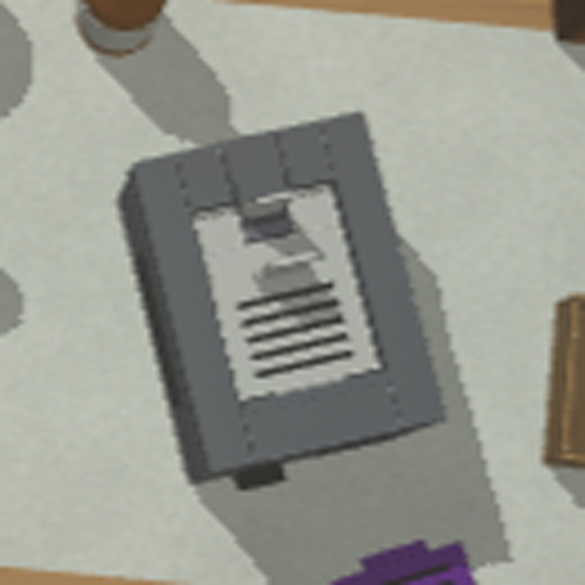

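```bash
python3 - <<'E'
from h import *
from scipy.spatial.transform import Rotation as R
s=env.sense(); M=R.from_quat(s["tool_rot"]).as_matrix(); print(M.round(3)); print(np.degrees(np.arctan2(M[1,1],M[0,1])))
E
```

```text
[[-0.     0.304 -0.953]
 [ 0.    -0.953 -0.304]
 [-1.    -0.    -0.   ]]
-72.30632421456892
```

>>> {"op": "move_arm", "data": {"steps": [{"tx": 0.025,"ty": 0.024,"tz": 0.01,"spin": 6,"fingers": 0},{"tx": 0.05,"ty": 0.048,"tz": 0.02,"spin": 12,"fingers": 0},{"tx": 0.075,"ty": 0.072,"tz": 0.03,"spin": 18,"fingers": 0},{"tx": 0.1,"ty": 0.096,"tz": 0.04,"spin": 24,"fingers": 0},{"tx": 0.125,"ty": 0.12,"tz": 0.05,"spin": 30,"fingers": 0},{"tx": 0.15,"ty": 0.145,"tz": 0.05,"spin": 36,"fingers": 0},{"tx": 0.175,"ty": 0.17,"tz": 0.05,"spin": 42,"fingers": 0},{"tx": 0.2,"ty": 0.195,"tz": 0.05,"spin": 48,"fingers": 0}], "force": 10}}

```text
time: 1.82
eef_pos: [0.391, -0.3992, 0.276]
tool_rot: [0.593, 0.385, -0.593, 0.385]
contact_force: [0.3, 0.0, -0.9]
opening: 0.997
```

```bash
python3 - <<'E'
from h import *
s=env.sense(); print(s["time"],s["eef_pos"].round(4),s["qpos"].round(3))
E
```

```text
1.8167 [ 0.391  -0.3992  0.276 ] [-0.798  0.204  1.72   0.     1.217 -0.379]
```

>>> {"op": "move_arm", "data": {"steps": [{"tx": 0.025,"ty": 0.025,"tz": 0.0,"spin": 5},{"tx": 0.05,"ty": 0.05,"tz": 0.0,"spin": 10},{"tx": 0.075,"ty": 0.075,"tz": 0.0,"spin": 15},{"tx": 0.1,"ty": 0.1,"tz": 0.0,"spin": 20},{"tx": 0.125,"ty": 0.125,"tz": 0.0,"spin": 26},{"tx": 0.15,"ty": 0.15,"tz": 0.0,"spin": 32},{"tx": 0.175,"ty": 0.175,"tz": 0.0,"spin": 36.6},{"tx": 0.188,"ty": 0.187,"tz": 0.0,"spin": 36.6}]}}

```text
invalid input at $.steps[0]: expected keys fingers, tx, ty, tz, spin
```

```bash
python3 - <<'E'
from fit import *
p=imaging.grab_frame("wrist"); save(p,"w1")
print(p["fov_y"],-cam(p)[1].T@cam(p)[2]); print(cam(p)[1])
for t,z in [("cover",.1),("cover_grip",.136),("catch_lip",.1075),("snap_tab",.1),("tongue_lip",.108)]:
    print(t,[(np.round(r["centre"]),round(r["score"],2),np.round(atz(p,r["centre"],z),4)) for r in imaging.landmark_of(t,p)[:2]])
p=imaging.grab_frame("side"); save(p,"s1")
s=env.sense(); print(s["time"],s["eef_pos"].round(4),s["contact_force"])
E
```

```text
69.02188648503886 [ 0.42335981 -0.32561299  0.43563441]
[[ 0.91375255 -0.4062694   0.00120391]
 [-0.38979727 -0.87586161  0.28447236]
 [-0.11451796 -0.26040662 -0.95868349]]
cover [(array([134., 197.]), 0.58, array([ 0.3509, -0.3229,  0.1   ]))]
cover_grip [(array([152., 175.]), 0.9, array([ 0.3284, -0.3305,  0.136 ]))]
catch_lip []
snap_tab []
tongue_lip []
2.1667 [ 0.3892 -0.4013  0.2755] [ 0.38636567  0.22398101 -0.73407456]
```

View pics/w1.png

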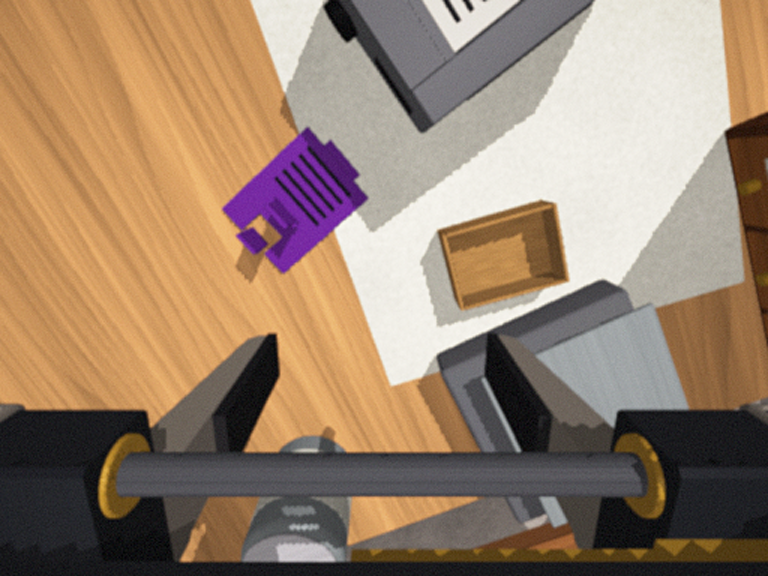

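>>> {"op": "move_arm", "data": {"steps": [{"tx": 0.025,"ty": 0.025,"tz": 0.0,"spin": 5,"fingers": 0},{"tx": 0.05,"ty": 0.05,"tz": 0.0,"spin": 10,"fingers": 0},{"tx": 0.075,"ty": 0.075,"tz": 0.0,"spin": 15,"fingers": 0},{"tx": 0.1,"ty": 0.1,"tz": 0.0,"spin": 20,"fingers": 0},{"tx": 0.125,"ty": 0.12,"tz": 0.0,"spin": 26,"fingers": 0},{"tx": 0.15,"ty": 0.14,"tz": 0.0,"spin": 32,"fingers": 0},{"tx": 0.175,"ty": 0.15,"tz": 0.0,"spin": 36.6,"fingers": 0},{"tx": 0.188,"ty": 0.15,"tz": 0.0,"spin": 36.6,"fingers": 0}]}}

```text
time: 2.83
eef_pos: [0.579, -0.2504, 0.2754]
tool_rot: [0.443, 0.551, -0.443, 0.551]
contact_force: [-0.6, 0.4, 0.8]
opening: 1.0
```

```bash
python3 - <<'E'
from fit import *
import pickle
p=imaging.grab_frame("wrist"); save(p,"w2"); pickle.dump(p,open("w2.pkl","wb"))
print(-cam(p)[1].T@cam(p)[2])
for t,z in [("cover",.1),("cover_grip",.136),("catch_lip",.1075),("snap_tab",.1),("tongue_lip",.108)]:
    print(t,[(np.round(r["centre"]),round(r["score"],2),np.round(atz(p,r["centre"],z),4)) for r in imaging.landmark_of(t,p)[:2]])
s=env.sense(); print(s["time"],s["eef_pos"].round(4),s["contact_force"])
E
```

```text
[ 0.56142681 -0.17191939  0.43506043]
cover [(array([176.,  91.]), 0.86, array([ 0.3823, -0.2908,  0.1   ])), (array([152., 237.]), 0.71, array([ 0.5521, -0.2234,  0.1   ]))]
cover_grip [(array([178.,  55.]), 0.67, array([ 0.3628, -0.289 ,  0.136 ])), (array([153., 264.]), 0.59, array([ 0.5818, -0.2128,  0.136 ]))]
catch_lip [(array([150., 286.]), 0.72, array([ 0.6073, -0.2074,  0.1075])), (array([155., 235.]), 0.44, array([ 0.5499, -0.2261,  0.1075]))]
snap_tab []
tongue_lip [(array([152., 181.]), 0.56, array([ 0.4878, -0.2358,  0.108 ]))]
3.1333 [ 0.5759 -0.2523  0.2754] [ 0.43371772  0.18113957 -0.24041494]
```

View pics/w2.png

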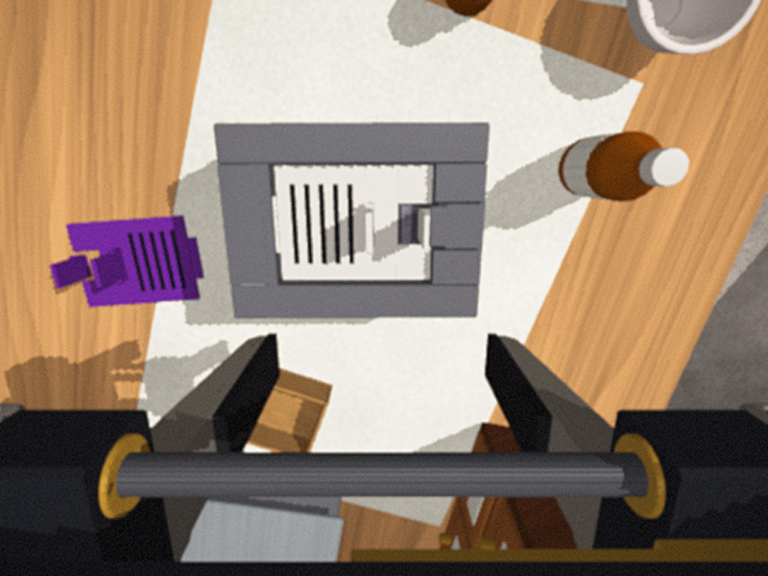

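```bash
python3 - <<'E'
from fit import *
import pickle
p=pickle.load(open("w2.pkl","rb"))
r=lambda a:np.array(a)/1.5
# full-px corners (1.5x image): order (-x,+y),(+x,+y),(+x,-y),(-x,-y)
D=np.array([[215.5,124],[489.5,123],[478.5,317.5],[235.5,317.5]])/1.5
L=np.array([[-.1,.075],[.1,.075],[.1,-.075],[-.1,-.075]])
def model(x,L,z):
    c,s=np.cos(x[2]),np.sin(x[2]); return np.c_[L@np.array([[c,s],[-s,c]])+x[:2],np.full(len(L),z)]
f=lambda x:(proj(p,model(x,L,.1125))-D).ravel()
o=least_squares(f,[.55,-.22,.21]); print(o.x,o.fun.round(1))
x=o.x
im=cv2.cvtColor(p["img"],cv2.COLOR_RGB2BGR); im=cv2.resize(im,None,fx=4,fy=4,interpolation=cv2.INTER_CUBIC)
def draw(L,z,col):
    q=proj(p,model(x,np.array(L),z))*4
    cv2.polylines(im,[q.astype(int)],True,col,1)
draw(L,.1125,(0,0,255))
draw([[-.06,.045],[.06,.045],[.06,-.045],[-.06,-.045]],.105,(0,255,0))
draw([[.01,.014],[.015,.014],[.015,-.014],[.01,-.014]],.148,(255,0,0))
draw([[.05,.012],[.054,.012],[.054,-.012],[.05,-.012]],.148,(255,0,255))
cv2.imwrite("pics/ov1.png",im[300:900,540:1340])
print("grip",model(x,np.array([[.032,0]]),.136))
E
```

```text
[ 0.55153915 -0.2210623   0.22109612] [-1.3 -0.5  1.6 -0.5  0.1  0.6 -0.4  1.1]
grip [[ 0.5827602  -0.21404472  0.136     ]]
```

View pics/ov1.png

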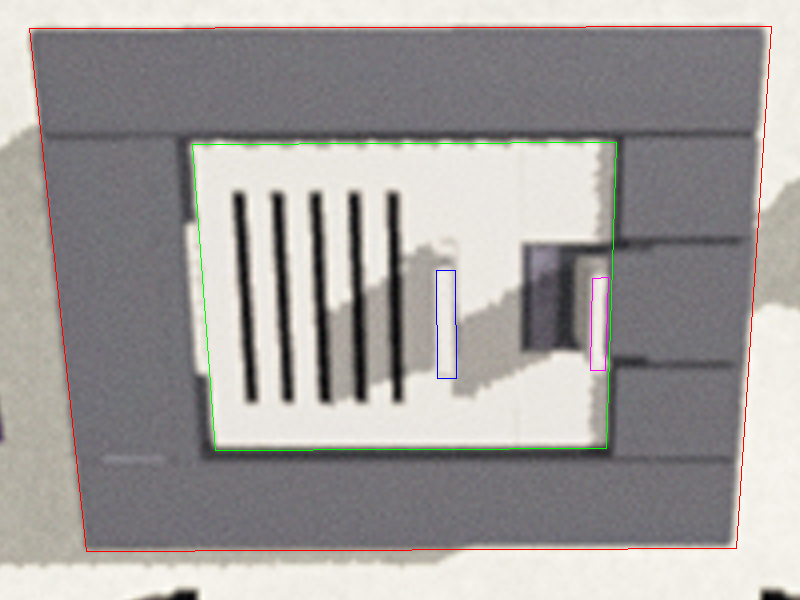

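```bash
cat >> h.py <<'E'
from scipy.spatial.transform import Rotation as Ro
XD=np.array([0.5515,-0.2211,0.2211])
def st():
    s=env.sense(); M=Ro.from_quat(s["tool_rot"]).as_matrix(); c,sn=np.cos(XD[2]),np.sin(XD[2])
    d=s["eef_pos"][:2]-XD[:2]; loc=np.array([c*d[0]+sn*d[1],-sn*d[0]+c*d[1]])*1000
    F=s["contact_force"]; 
    print("t",round(float(s["time"]),2),"eef",s["eef_pos"].round(4),"yaw",np.degrees(np.arctan2(M[1,1],M[0,1])).round(2),"tilt",M[2,0].round(4),"loc mm",loc.round(1),"F dryer",np.round([c*F[0]+sn*F[1],-sn*F[0]+c*F[1],F[2]],2),"gap",round(float(s["opening"])*92,2),"T",s["wrist_torque"].round(2))
E
python3 -c "
from h import *
st()"
```

```text
t 3.13 eef [ 0.5759 -0.2523  0.2754] yaw 12.04 tilt -1.0 loc mm [ 16.9 -35.8] F dryer [ 0.46  0.08 -0.24] gap 91.91 T [-0.02 -0.14  0.  ]
```

>>> {"op": "move_arm", "data": {"steps": [{"tx": 0.003,"ty": 0.019,"tz": 0.0,"spin": 0.6,"fingers": 0},{"tx": 0.007,"ty": 0.038,"tz": 0.0,"spin": 0.6,"fingers": 0},{"tx": 0.007,"ty": 0.038,"tz": -0.025,"spin": 0.6,"fingers": 0},{"tx": 0.007,"ty": 0.038,"tz": -0.05,"spin": 0.6,"fingers": 0},{"tx": 0.007,"ty": 0.038,"tz": -0.075,"spin": 0.6,"fingers": 0},{"tx": 0.007,"ty": 0.038,"tz": -0.095,"spin": 0.6,"fingers": 0},{"tx": 0.007,"ty": 0.038,"tz": -0.105,"spin": 0.6,"fingers": 0},{"tx": 0.007,"ty": 0.038,"tz": -0.105,"spin": 0.6,"fingers": 0}], "force": 5}}

```text
time: 3.8
eef_pos: [0.5808, -0.2145, 0.1684]
tool_rot: [0.442, 0.553, -0.443, 0.55]
contact_force: [-0.7, -0.5, -0.0]
opening: 1.001
```

```bash
python3 - <<'E'
from h import *
st()
p=imaging.grab_frame("wrist"); save(p,"w3")
st()
E
```

```text
t 3.8 eef [ 0.5808 -0.2145  0.1684] yaw 12.56 tilt -1.0 loc mm [30.1  0. ] F dryer [-0.79 -0.39 -0.01] gap 92.13 T [ 0.04 -0.08  0.02]
t 3.85 eef [ 0.5819 -0.2148  0.17  ] yaw 12.57 tilt -1.0 loc mm [31.  -0.5] F dryer [-0.1   0.38  0.33] gap 92.34 T [-0.1  -0.08 -0.04]
```

View pics/w3.png

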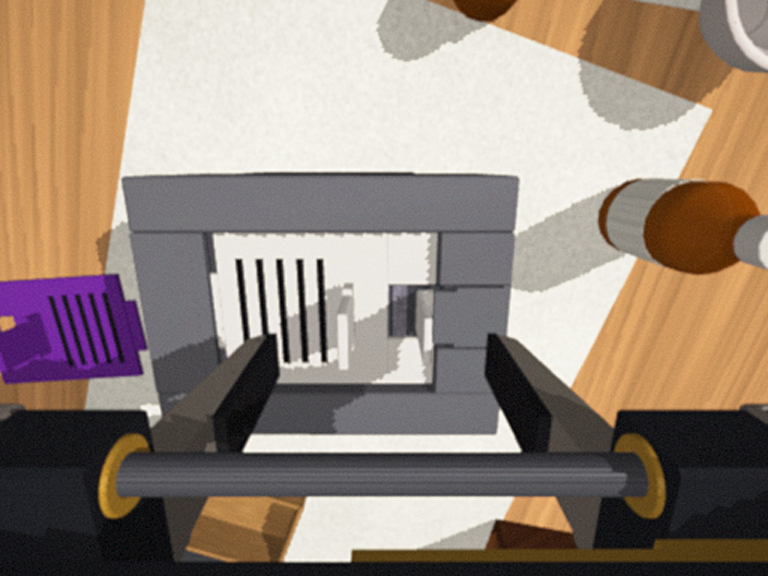

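The wrist view shows the fingers straddling the rib (345,325) and the tab (427,330). I'm going down to grip height.

>>> {"op": "move_arm", "data": {"steps": [{"tx": 0.001,"ty": 0.0,"tz": -0.015,"spin": 0,"fingers": 0},{"tx": 0.001,"ty": 0.0,"tz": -0.03,"spin": 0,"fingers": 0},{"tx": 0.001,"ty": 0.0,"tz": -0.036,"spin": 0,"fingers": 0},{"tx": 0.001,"ty": 0.0,"tz": -0.04,"spin": 0,"fingers": 0},{"tx": 0.001,"ty": 0.0,"tz": -0.04,"spin": 0,"fingers": 40},{"tx": 0.001,"ty": 0.0,"tz": -0.04,"spin": 0,"fingers": 80},{"tx": 0.001,"ty": 0.0,"tz": -0.04,"spin": 0,"fingers": 100},{"tx": 0.001,"ty": 0.0,"tz": -0.04,"spin": 0,"fingers": 100}], "force": 5}}

```text
time: 4.52
eef_pos: [0.5834, -0.2149, 0.1309]
tool_rot: [0.442, 0.552, -0.443, 0.551]
contact_force: [0.2, -0.6, -0.4]
opening: 0.73
```

```bash
python3 - <<'E'
from h import *
st()
p=imaging.grab_frame("wrist"); save(p,"w4")
for i in range(4):
  st(); imaging.grab_frame("top")
E
```

```text
t 4.52 eef [ 0.5834 -0.2149  0.1309] yaw 12.58 tilt -1.0 loc mm [32.5 -1. ] F dryer [ 0.02 -0.65 -0.42] gap 67.2 T [ 0.   -0.05 -0.02]
t 4.57 eef [ 0.5833 -0.2149  0.1308] yaw 12.58 tilt -1.0 loc mm [32.4 -0.9] F dryer [ 1.14 -0.02  0.1 ] gap 63.19 T [-0.05 -0.08  0.02]
t 4.62 eef [ 0.5832 -0.2148  0.1306] yaw 12.58 tilt -1.0 loc mm [32.3 -0.8] F dryer [-0.59  0.02  0.81] gap 59.4 T [-0.08 -0.13 -0.01]
t 4.67 eef [ 0.5831 -0.2148  0.1305] yaw 12.58 tilt -1.0 loc mm [32.2 -0.8] F dryer [-0.22  0.45  0.18] gap 56.77 T [-0.06 -0.1   0.02]
t 4.72 eef [ 0.583  -0.2148  0.1303] yaw 12.58 tilt -1.0 loc mm [32.1 -0.7] F dryer [-0.25 -0.05  0.45] gap 56.25 T [-0.06 -0.07 -0.01]
```

View pics/w4.png

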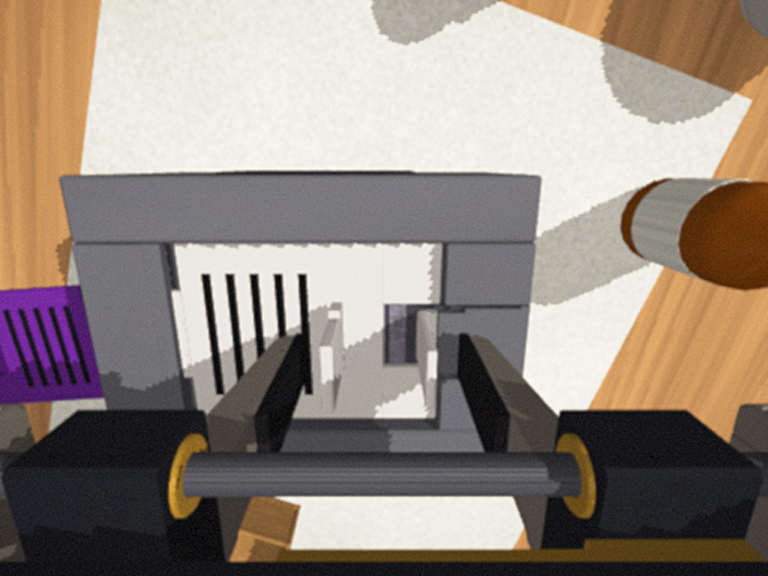

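>>> {"op": "move_arm", "data": {"steps": [{"tx": 0.0,"ty": 0.0,"tz": -0.0015,"spin": 0,"fingers": 110},{"tx": 0.0,"ty": 0.0,"tz": -0.0015,"spin": 0,"fingers": 120},{"tx": 0.0,"ty": 0.0,"tz": -0.0015,"spin": 0,"fingers": 126},{"tx": 0.0,"ty": 0.0,"tz": -0.0015,"spin": 0,"fingers": 130},{"tx": 0.0,"ty": 0.0,"tz": -0.0015,"spin": 0,"fingers": 134},{"tx": 0.0,"ty": 0.0,"tz": -0.0015,"spin": 0,"fingers": 138},{"tx": 0.0,"ty": 0.0,"tz": -0.0015,"spin": 0,"fingers": 138},{"tx": 0.0,"ty": 0.0,"tz": -0.0015,"spin": 0,"fingers": 138}], "force": 3}}

```text
time: 5.43
eef_pos: [0.5827, -0.2147, 0.1286]
tool_rot: [0.442, 0.553, -0.443, 0.551]
contact_force: [-1.4, 0.7, -0.7]
opening: 0.478
```

```bash
python3 - <<'E'
from h import *
st()
p=imaging.grab_frame("wrist"); save(p,"w5")
for i in range(3):
  st(); imaging.grab_frame("top")
E
```

```text
t 5.43 eef [ 0.5827 -0.2147  0.1286] yaw 12.58 tilt -1.0 loc mm [31.9 -0.6] F dryer [-1.25  0.96 -0.69] gap 43.99 T [-0.14  0.16  0.  ]
t 5.48 eef [ 0.5827 -0.2147  0.1286] yaw 12.58 tilt -1.0 loc mm [31.9 -0.6] F dryer [-1.38 -0.55  0.55] gap 44.01 T [-0.12  0.2   0.04]
t 5.53 eef [ 0.5827 -0.2147  0.1286] yaw 12.58 tilt -1.0 loc mm [31.9 -0.6] F dryer [-2.08 -0.71 -0.93] gap 43.88 T [-0.13  0.19  0.01]
t 5.58 eef [ 0.5827 -0.2147  0.1287] yaw 12.58 tilt -1.0 loc mm [31.9 -0.6] F dryer [-2.21 -0.01  0.13] gap 44.07 T [-0.05  0.25 -0.02]
```

View pics/w5.png

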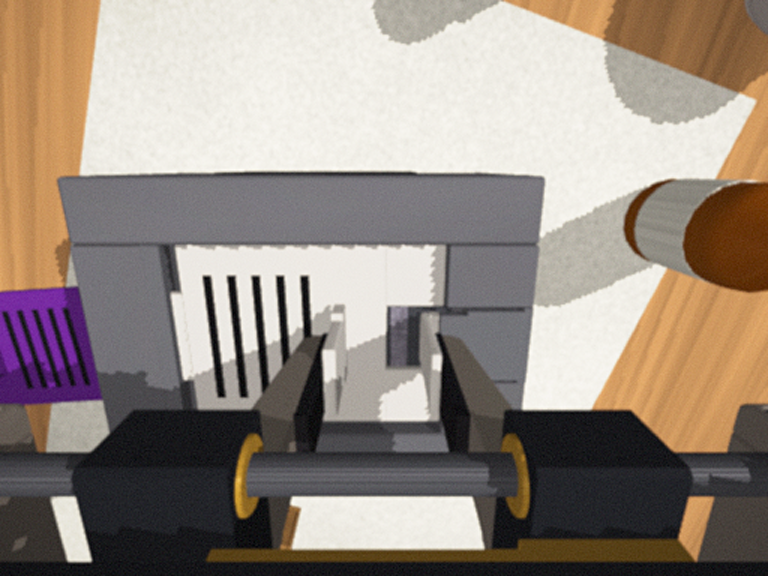

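>>> {"op": "move_arm", "data": {"steps": [{"tx": -0.0008,"ty": -0.0002,"tz": 0,"spin": 0,"fingers": 134},{"tx": -0.001,"ty": -0.0002,"tz": 0,"spin": 0,"fingers": 136},{"tx": -0.0015,"ty": -0.0003,"tz": 0,"spin": 0,"fingers": 139},{"tx": -0.002,"ty": -0.0004,"tz": 0,"spin": 0,"fingers": 142},{"tx": -0.0025,"ty": -0.0005,"tz": 0,"spin": 0,"fingers": 145},{"tx": -0.003,"ty": -0.0007,"tz": 0,"spin": 0,"fingers": 147},{"tx": -0.003,"ty": -0.0007,"tz": 0,"spin": 0,"fingers": 147},{"tx": -0.003,"ty": -0.0007,"tz": 0,"spin": 0,"fingers": 147}], "force": 13}}

```text
time: 6.3
eef_pos: [0.5798, -0.2154, 0.1287]
tool_rot: [0.442, 0.552, -0.443, 0.551]
contact_force: [0.1, 0.2, -1.0]
opening: 0.421
```

```bash
python3 - <<'E'
from h import *
for i in range(3):
  st(); imaging.grab_frame("top")
E
```

```text
t 6.3 eef [ 0.5798 -0.2154  0.1287] yaw 12.58 tilt -1.0 loc mm [28.9 -0.7] F dryer [ 0.16  0.13 -1.05] gap 38.74 T [ 0.05 -0.17 -0.05]
t 6.35 eef [ 0.5798 -0.2154  0.1287] yaw 12.58 tilt -1.0 loc mm [28.9 -0.7] F dryer [-0.28 -0.27 -0.21] gap 38.93 T [ 0.   -0.22  0.01]
t 6.4 eef [ 0.5798 -0.2155  0.1287] yaw 12.58 tilt -1.0 loc mm [28.8 -0.7] F dryer [ 0.83 -0.45  0.76] gap 38.94 T [-0.09 -0.26 -0.04]
```

>>> {"op": "move_arm", "data": {"steps": [{"tx": -0.0005,"ty": -0.0001,"tz": 0,"spin": 0,"fingers": 150},{"tx": -0.001,"ty": -0.0002,"tz": 0,"spin": 0,"fingers": 153},{"tx": -0.0015,"ty": -0.0003,"tz": 0,"spin": 0,"fingers": 156},{"tx": -0.002,"ty": -0.0004,"tz": 0,"spin": 0,"fingers": 159},{"tx": -0.0024,"ty": -0.0005,"tz": 0,"spin": 0,"fingers": 161},{"tx": -0.0024,"ty": -0.0005,"tz": 0,"spin": 0,"fingers": 161},{"tx": -0.0024,"ty": -0.0005,"tz": 0,"spin": 0,"fingers": 161},{"tx": -0.0024,"ty": -0.0005,"tz": 0,"spin": 0,"fingers": 161}], "force": 16}}

```text
time: 7.12
eef_pos: [0.5774, -0.216, 0.1287]
tool_rot: [0.442, 0.552, -0.443, 0.551]
contact_force: [0.1, -0.6, 0.1]
opening: 0.37
```

```bash
python3 - <<'E'
from h import *
p=imaging.grab_frame("wrist"); save(p,"w6")
for i in range(3):
  st(); imaging.grab_frame("top")
E
```

```text
t 7.17 eef [ 0.5774 -0.216   0.1288] yaw 12.58 tilt -1.0 loc mm [26.4 -0.7] F dryer [-0.56 -0.18  0.1 ] gap 33.8 T [-0.03 -0.17  0.01]
t 7.22 eef [ 0.5774 -0.216   0.1288] yaw 12.58 tilt -1.0 loc mm [26.4 -0.7] F dryer [-0.88  0.2   0.95] gap 33.93 T [-0.09 -0.16  0.04]
t 7.27 eef [ 0.5774 -0.216   0.1288] yaw 12.58 tilt -1.0 loc mm [26.4 -0.7] F dryer [-0.98 -0.45  0.81] gap 33.88 T [-0.02 -0.13 -0.02]
```

View pics/w6.png

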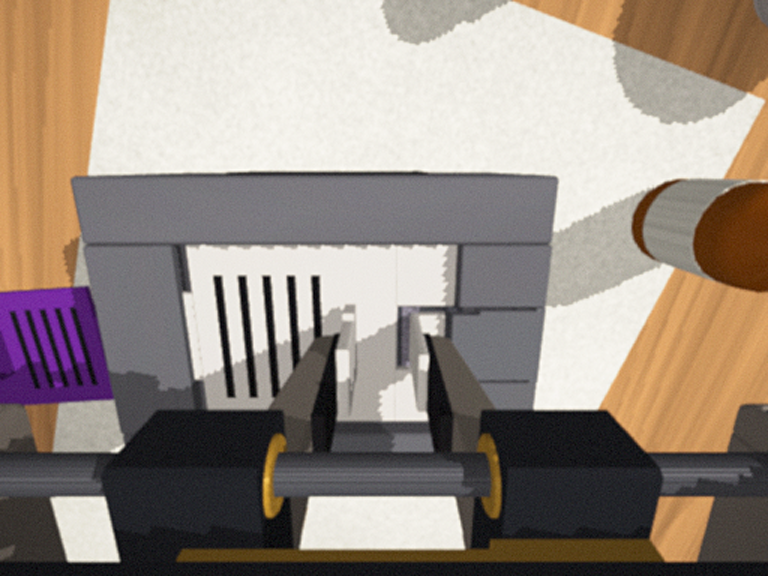

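>>> {"op": "move_arm", "data": {"steps": [{"tx": -0.0001,"ty": 0,"tz": 0.0003,"spin": 0,"fingers": 161},{"tx": -0.0002,"ty": 0,"tz": 0.0006,"spin": 0,"fingers": 161},{"tx": -0.0003,"ty": -0.0001,"tz": 0.0009,"spin": 0,"fingers": 161},{"tx": -0.0005,"ty": -0.0001,"tz": 0.0012,"spin": 0,"fingers": 161},{"tx": -0.0006,"ty": -0.0001,"tz": 0.0015,"spin": 0,"fingers": 161},{"tx": -0.0006,"ty": -0.0001,"tz": 0.0015,"spin": 0,"fingers": 161},{"tx": -0.0006,"ty": -0.0001,"tz": 0.0015,"spin": 0,"fingers": 161},{"tx": -0.0006,"ty": -0.0001,"tz": 0.0015,"spin": 0,"fingers": 161}]}}

```text
time: 7.98
eef_pos: [0.5768, -0.2161, 0.1302]
tool_rot: [0.442, 0.553, -0.443, 0.551]
contact_force: [0.4, 0.1, -1.9]
opening: 0.369
```

```bash
python3 - <<'E'
from h import *
for i in range(4):
  st(); imaging.grab_frame("top")
E
```

```text
t 7.98 eef [ 0.5768 -0.2161  0.1302] yaw 12.58 tilt -1.0 loc mm [25.8 -0.6] F dryer [ 0.41  0.   -1.86] gap 33.97 T [-0.04 -0.17  0.02]
t 8.03 eef [ 0.5768 -0.2161  0.1302] yaw 12.58 tilt -1.0 loc mm [25.8 -0.6] F dryer [-0.9   0.79 -2.18] gap 34.08 T [-0.03 -0.18  0.05]
t 8.08 eef [ 0.5768 -0.216   0.1302] yaw 12.58 tilt -1.0 loc mm [25.8 -0.6] F dryer [ 0.67  0.08 -1.64] gap 34.07 T [ 0.03 -0.14  0.05]
t 8.13 eef [ 0.5768 -0.2161  0.1302] yaw 12.58 tilt -1.0 loc mm [25.8 -0.6] F dryer [-0.55  0.22 -1.47] gap 33.99 T [-0.03 -0.17  0.01]
```

>>> {"op": "move_arm", "data": {"steps": [{"tx": -0.0001,"ty": 0,"tz": 0.0004,"spin": 0,"fingers": 161},{"tx": -0.0003,"ty": -0.0001,"tz": 0.0008,"spin": 0,"fingers": 161},{"tx": -0.0005,"ty": -0.0001,"tz": 0.0012,"spin": 0,"fingers": 161},{"tx": -0.0006,"ty": -0.0001,"tz": 0.0016,"spin": 0,"fingers": 161},{"tx": -0.0008,"ty": -0.0002,"tz": 0.002,"spin": 0,"fingers": 161},{"tx": -0.0008,"ty": -0.0002,"tz": 0.002,"spin": 0,"fingers": 161},{"tx": -0.0008,"ty": -0.0002,"tz": 0.002,"spin": 0,"fingers": 161},{"tx": -0.0008,"ty": -0.0002,"tz": 0.002,"spin": 0,"fingers": 161}]}}

```text
time: 8.85
eef_pos: [0.5761, -0.2163, 0.1323]
tool_rot: [0.442, 0.552, -0.443, 0.551]
contact_force: [-0.2, 0.4, -1.1]
opening: 0.37
```

```bash
python3 - <<'E'
from h import *
p=imaging.grab_frame("wrist"); save(p,"w7")
for i in range(4):
  st(); imaging.grab_frame("top")
E
```

```text
t 8.9 eef [ 0.5761 -0.2163  0.1323] yaw 12.58 tilt -1.0 loc mm [25.  -0.7] F dryer [-0.42  0.04 -1.49] gap 33.97 T [-0.04 -0.21  0.01]
t 8.95 eef [ 0.5761 -0.2163  0.1323] yaw 12.58 tilt -1.0 loc mm [25.  -0.7] F dryer [ 0.33  0.19 -2.1 ] gap 34.35 T [-0.03 -0.19  0.  ]
t 9.0 eef [ 0.576  -0.2163  0.1322] yaw 12.58 tilt -1.0 loc mm [25.  -0.7] F dryer [-0.28  0.63 -2.44] gap 34.32 T [ 0.02 -0.13  0.  ]
t 9.05 eef [ 0.5761 -0.2163  0.1322] yaw 12.58 tilt -1.0 loc mm [25.  -0.7] F dryer [ 0.39  0.15 -1.26] gap 34.2 T [-0.03 -0.17  0.01]
```

View pics/w7.png

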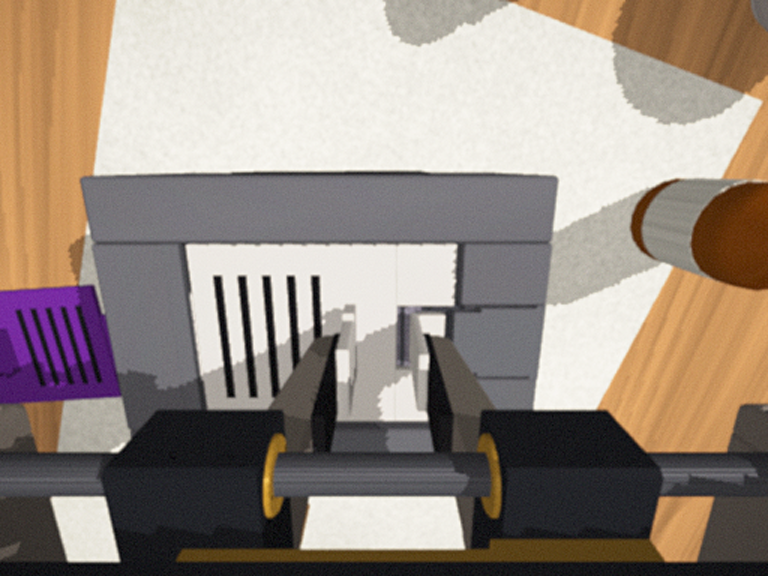

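>>> {"op": "move_arm", "data": {"steps": [{"tx": 0,"ty": 0,"tz": 0.0005,"spin": 0,"fingers": 161},{"tx": 0,"ty": 0,"tz": 0.001,"spin": 0,"fingers": 161},{"tx": 0,"ty": 0,"tz": 0.0015,"spin": 0,"fingers": 161},{"tx": 0,"ty": 0,"tz": 0.002,"spin": 0,"fingers": 161},{"tx": 0,"ty": 0,"tz": 0.0025,"spin": 0,"fingers": 161},{"tx": 0,"ty": 0,"tz": 0.003,"spin": 0,"fingers": 161},{"tx": 0,"ty": 0,"tz": 0.003,"spin": 0,"fingers": 161},{"tx": 0,"ty": 0,"tz": 0.003,"spin": 0,"fingers": 161}]}}

```text
time: 9.77
eef_pos: [0.5752, -0.2162, 0.1347]
tool_rot: [0.441, 0.553, -0.443, 0.551]
contact_force: [-3.1, -1.1, -10.0]
opening: 0.371
```

```bash
python3 - <<'E'
from h import *
p=imaging.grab_frame("wrist"); save(p,"w8")
for i in range(4):
  st(); q=imaging.grab_frame("side")
im=cv2.cvtColor(q["img"][90:220,210:380],cv2.COLOR_RGB2BGR); cv2.imwrite("pics/s8.png",cv2.resize(im,None,fx=4.5,fy=4.5,interpolation=cv2.INTER_CUBIC))
E
```

```text
t 9.82 eef [ 0.5752 -0.2162  0.1347] yaw 12.58 tilt -1.0 loc mm [24.2 -0.4] F dryer [ -4.81  -1.08 -10.01] gap 34.0 T [-0.17 -0.12  0.03]
t 9.87 eef [ 0.5753 -0.2162  0.1348] yaw 12.58 tilt -1.0 loc mm [24.3 -0.4] F dryer [ -5.1   -0.6  -10.76] gap 34.56 T [-0.15 -0.12 -0.  ]
t 9.92 eef [ 0.5753 -0.2161  0.1348] yaw 12.58 tilt -1.0 loc mm [24.3 -0.4] F dryer [-4.56 -0.9  -9.96] gap 34.5 T [-0.17 -0.13 -0.01]
t 9.97 eef [ 0.5754 -0.2161  0.1348] yaw 12.58 tilt -1.0 loc mm [24.4 -0.4] F dryer [ -5.    -1.29 -10.95] gap 34.41 T [-0.13 -0.06 -0.03]
```

View pics/s8.png

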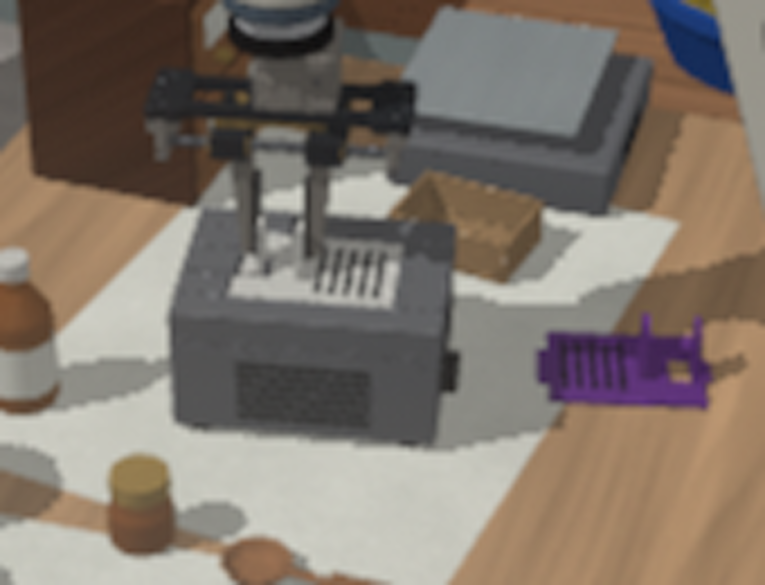

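View pics/w8.png

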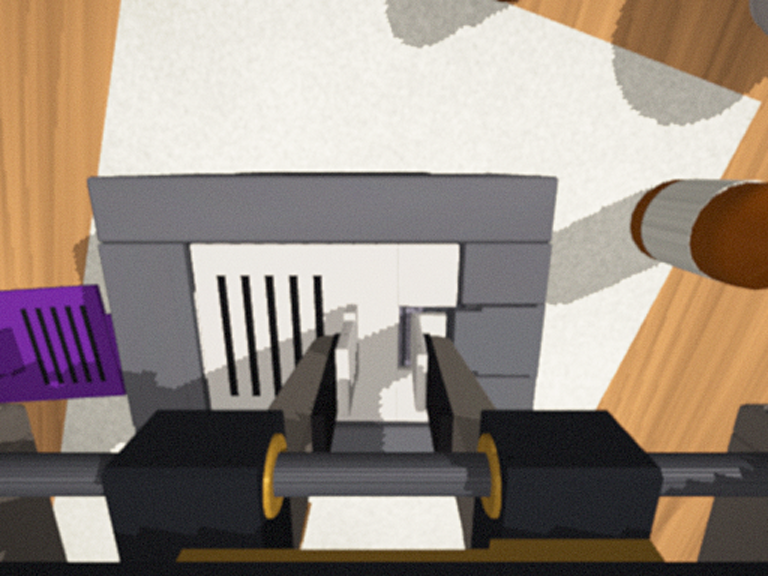

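>>> {"op": "move_arm", "data": {"steps": [{"tx": -0.0003,"ty": -0.0001,"tz": 0,"spin": 0,"fingers": 161},{"tx": -0.0006,"ty": -0.0001,"tz": 0,"spin": 0,"fingers": 161},{"tx": -0.001,"ty": -0.0002,"tz": 0,"spin": 0,"fingers": 161},{"tx": -0.001,"ty": -0.0002,"tz": 0,"spin": 0,"fingers": 161},{"tx": -0.001,"ty": -0.0002,"tz": 0,"spin": 0,"fingers": 161},{"tx": -0.001,"ty": -0.0002,"tz": 0,"spin": 0,"fingers": 161},{"tx": -0.001,"ty": -0.0002,"tz": 0,"spin": 0,"fingers": 161},{"tx": -0.001,"ty": -0.0002,"tz": 0,"spin": 0,"fingers": 161}]}}

```text
time: 10.68
eef_pos: [0.575, -0.2164, 0.1352]
tool_rot: [0.442, 0.553, -0.443, 0.551]
contact_force: [0.4, 0.8, -6.9]
opening: 0.372
```

```bash
python3 - <<'E'
from h import *
for i in range(4):
  st(); q=imaging.grab_frame("side")
E
```

```text
t 10.68 eef [ 0.575  -0.2164  0.1352] yaw 12.58 tilt -1.0 loc mm [24.  -0.6] F dryer [ 0.55  0.68 -6.95] gap 34.21 T [ 0.1  -0.78  0.  ]
t 10.73 eef [ 0.575  -0.2164  0.1352] yaw 12.58 tilt -1.0 loc mm [24.  -0.5] F dryer [ 0.81  0.7  -9.09] gap 33.92 T [ 0.11 -0.86  0.01]
t 10.78 eef [ 0.575  -0.2164  0.1352] yaw 12.58 tilt -1.0 loc mm [24.  -0.6] F dryer [ 1.39  0.76 -8.26] gap 34.24 T [ 0.15 -0.83 -0.03]
t 10.83 eef [ 0.575  -0.2164  0.1351] yaw 12.58 tilt -1.0 loc mm [23.9 -0.6] F dryer [ 0.38 -0.27 -6.82] gap 33.96 T [ 0.15 -0.92  0.02]
```

>>> {"op": "move_arm", "data": {"steps": [{"tx": -0.0002,"ty": 0,"tz": 0.0002,"spin": 0,"fingers": 161},{"tx": -0.0003,"ty": -0.0001,"tz": 0.0005,"spin": 0,"fingers": 161},{"tx": -0.0005,"ty": -0.0001,"tz": 0.0008,"spin": 0,"fingers": 161},{"tx": -0.0006,"ty": -0.0001,"tz": 0.001,"spin": 0,"fingers": 161},{"tx": -0.0006,"ty": -0.0001,"tz": 0.001,"spin": 0,"fingers": 161},{"tx": -0.0006,"ty": -0.0001,"tz": 0.001,"spin": 0,"fingers": 161},{"tx": -0.0006,"ty": -0.0001,"tz": 0.001,"spin": 0,"fingers": 161},{"tx": -0.0006,"ty": -0.0001,"tz": 0.001,"spin": 0,"fingers": 161}]}}

```text
time: 11.55
eef_pos: [0.5745, -0.2165, 0.1362]
tool_rot: [0.442, 0.552, -0.443, 0.551]
contact_force: [1.5, 0.9, -6.1]
opening: 0.369
```

```bash
python3 - <<'E'
from h import *
for i in range(4):
  st(); q=imaging.grab_frame("side")
p=imaging.grab_frame("wrist"); save(p,"w9")
E
```

```text
t 11.55 eef [ 0.5745 -0.2165  0.1362] yaw 12.58 tilt -1.0 loc mm [23.5 -0.6] F dryer [ 1.65  0.51 -6.14] gap 33.94 T [ 0.22 -0.9  -0.01]
t 11.6 eef [ 0.5745 -0.2165  0.1363] yaw 12.58 tilt -1.0 loc mm [23.5 -0.6] F dryer [ 2.49  0.35 -6.74] gap 34.43 T [ 0.21 -0.93 -0.  ]
t 11.65 eef [ 0.5745 -0.2165  0.1362] yaw 12.58 tilt -1.0 loc mm [23.5 -0.6] F dryer [ 1.97  0.57 -7.3 ] gap 34.47 T [ 0.2  -0.93  0.04]
t 11.7 eef [ 0.5746 -0.2165  0.1363] yaw 12.58 tilt -1.0 loc mm [23.5 -0.6] F dryer [ 1.97  0.04 -7.63] gap 33.93 T [ 0.15 -0.93 -0.  ]
```

View pics/w9.png

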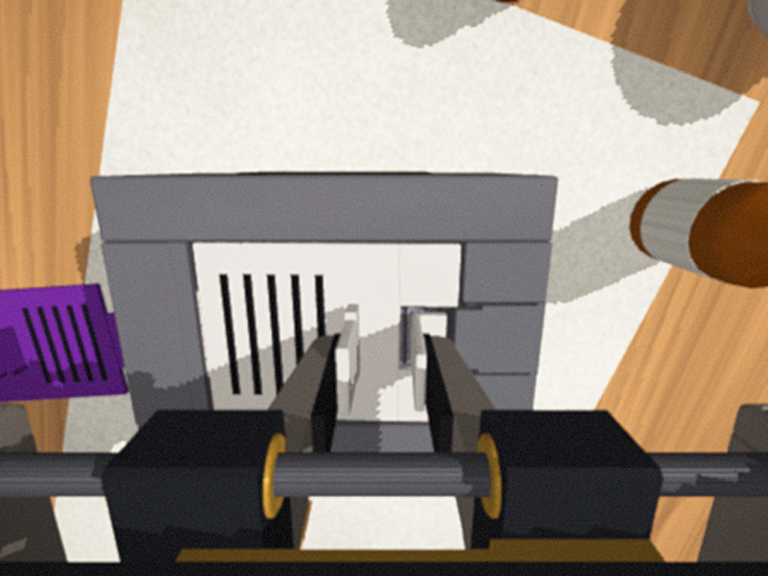

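>>> {"op": "move_arm", "data": {"steps": [{"tx": 0,"ty": 0,"tz": 0.0003,"spin": 0,"fingers": 161},{"tx": 0,"ty": 0,"tz": 0.0006,"spin": 0,"fingers": 161},{"tx": -0.0001,"ty": 0,"tz": 0.0009,"spin": 0,"fingers": 161},{"tx": -0.0002,"ty": 0,"tz": 0.0012,"spin": 0,"fingers": 161},{"tx": -0.0003,"ty": -0.0001,"tz": 0.0016,"spin": 0,"fingers": 161},{"tx": -0.0004,"ty": -0.0001,"tz": 0.002,"spin": 0,"fingers": 161},{"tx": -0.0004,"ty": -0.0001,"tz": 0.002,"spin": 0,"fingers": 161},{"tx": -0.0004,"ty": -0.0001,"tz": 0.002,"spin": 0,"fingers": 161}]}}

```text
time: 12.47
eef_pos: [0.5738, -0.2166, 0.1381]
tool_rot: [0.442, 0.553, -0.443, 0.551]
contact_force: [-0.6, -0.6, -8.8]
opening: 0.37
```

```bash
python3 - <<'E'
from h import *
for i in range(4):
  st(); q=imaging.grab_frame("side")
E
```

```text
t 12.47 eef [ 0.5738 -0.2166  0.1381] yaw 12.58 tilt -1.0 loc mm [22.8 -0.5] F dryer [-0.75 -0.49 -8.77] gap 34.0 T [ 0.1  -0.62 -0.05]
t 12.52 eef [ 0.5738 -0.2166  0.1381] yaw 12.58 tilt -1.0 loc mm [22.8 -0.5] F dryer [-0.61  0.55 -8.96] gap 34.12 T [ 0.02 -0.69  0.01]
t 12.57 eef [ 0.5738 -0.2166  0.1381] yaw 12.58 tilt -1.0 loc mm [22.8 -0.5] F dryer [-1.63  0.61 -8.37] gap 34.09 T [ 0.12 -0.61  0.04]
t 12.62 eef [ 0.5739 -0.2166  0.1381] yaw 12.58 tilt -1.0 loc mm [22.8 -0.5] F dryer [-0.27 -0.69 -8.06] gap 34.27 T [ 0.05 -0.62  0.02]
```

>>> {"op": "move_arm", "data": {"steps": [{"tx": -0.0002,"ty": 0,"tz": 0.0004,"spin": 0,"fingers": 161},{"tx": -0.0004,"ty": -0.0001,"tz": 0.0008,"spin": 0,"fingers": 161},{"tx": -0.0006,"ty": -0.0001,"tz": 0.0012,"spin": 0,"fingers": 161},{"tx": -0.0008,"ty": -0.0002,"tz": 0.0016,"spin": 0,"fingers": 161},{"tx": -0.001,"ty": -0.0002,"tz": 0.002,"spin": 0,"fingers": 161},{"tx": -0.0012,"ty": -0.0003,"tz": 0.0025,"spin": 0,"fingers": 161},{"tx": -0.0012,"ty": -0.0003,"tz": 0.003,"spin": 0,"fingers": 161},{"tx": -0.0012,"ty": -0.0003,"tz": 0.003,"spin": 0,"fingers": 161}]}}

```text
time: 13.33
eef_pos: [0.5725, -0.2169, 0.1411]
tool_rot: [0.442, 0.553, -0.443, 0.551]
contact_force: [-0.7, 0.4, -9.2]
opening: 0.371
```

```bash
python3 - <<'E'
from h import *
p=imaging.grab_frame("wrist"); save(p,"w10")
for i in range(4):
  st(); q=imaging.grab_frame("side")
im=cv2.cvtColor(q["img"][90:220,210:380],cv2.COLOR_RGB2BGR); cv2.imwrite("pics/s10.png",cv2.resize(im,None,fx=4.5,fy=4.5,interpolation=cv2.INTER_CUBIC))
E
```

```text
t 13.38 eef [ 0.5725 -0.2169  0.1411] yaw 12.58 tilt -1.0 loc mm [21.5 -0.5] F dryer [-1.22  0.34 -8.94] gap 34.15 T [ 0.07 -0.71 -0.04]
t 13.43 eef [ 0.5725 -0.2169  0.141 ] yaw 12.58 tilt -1.0 loc mm [21.5 -0.5] F dryer [ 0.23  1.31 -8.91] gap 34.01 T [ 0.12 -0.69  0.03]
t 13.48 eef [ 0.5726 -0.2169  0.141 ] yaw 12.58 tilt -1.0 loc mm [21.5 -0.5] F dryer [-1.04 -0.25 -8.54] gap 34.3 T [ 0.09 -0.64 -0.03]
t 13.53 eef [ 0.5726 -0.2169  0.141 ] yaw 12.58 tilt -1.0 loc mm [21.5 -0.5] F dryer [ 0.24  0.78 -8.6 ] gap 33.95 T [ 0.08 -0.6   0.01]
```

View pics/w10.png

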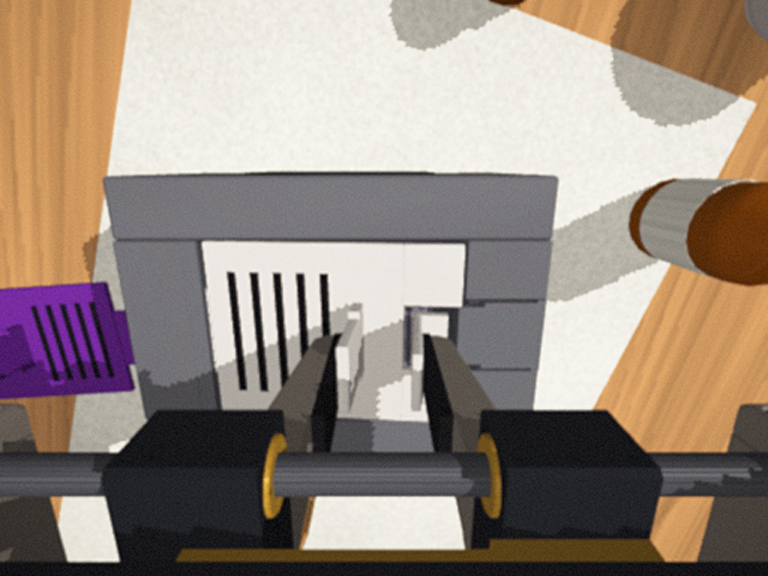

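View pics/s10.png

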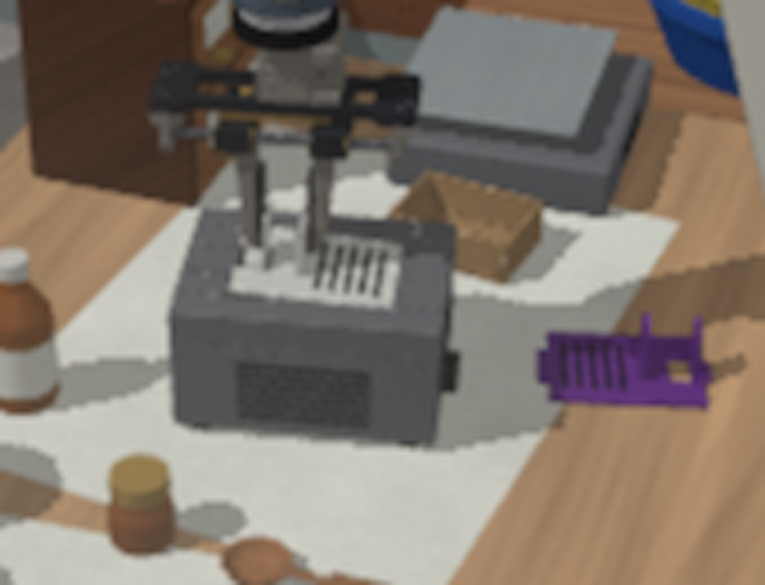

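>>> {"op": "move_arm", "data": {"steps": [{"tx": -0.0002,"ty": 0,"tz": 0.0005,"spin": 0,"fingers": 161},{"tx": -0.0004,"ty": -0.0001,"tz": 0.001,"spin": 0,"fingers": 161},{"tx": -0.0006,"ty": -0.0001,"tz": 0.0015,"spin": 0,"fingers": 161},{"tx": -0.0008,"ty": -0.0002,"tz": 0.002,"spin": 0,"fingers": 161},{"tx": -0.001,"ty": -0.0002,"tz": 0.0025,"spin": 0,"fingers": 161},{"tx": -0.0012,"ty": -0.0003,"tz": 0.003,"spin": 0,"fingers": 161},{"tx": -0.0014,"ty": -0.0003,"tz": 0.0035,"spin": 0,"fingers": 161},{"tx": -0.0014,"ty": -0.0003,"tz": 0.0035,"spin": 0,"fingers": 161}]}}

```text
time: 14.25
eef_pos: [0.5711, -0.2172, 0.1446]
tool_rot: [0.442, 0.553, -0.443, 0.551]
contact_force: [-0.7, -0.1, -10.2]
opening: 0.376
```

```bash
python3 - <<'E'
from h import *
import pickle
for i in range(3):
  st(); q=imaging.grab_frame("side")
p=imaging.grab_frame("wrist"); pickle.dump(p,open("w11.pkl","wb"))
im=cv2.resize(cv2.cvtColor(p["img"],cv2.COLOR_RGB2BGR)[140:300,110:330],None,fx=3.6,fy=3.6,interpolation=cv2.INTER_CUBIC); cv2.imwrite("pics/w11.png",im)
E
```

```text
t 14.25 eef [ 0.5711 -0.2172  0.1446] yaw 12.58 tilt -1.0 loc mm [20.  -0.5] F dryer [ -0.68   0.   -10.2 ] gap 34.61 T [ 0.1  -0.69  0.04]
t 14.3 eef [ 0.5711 -0.2172  0.1446] yaw 12.58 tilt -1.0 loc mm [20.  -0.5] F dryer [ -1.27   0.76 -10.26] gap 34.53 T [ 0.09 -0.59 -0.03]
t 14.35 eef [ 0.5711 -0.2172  0.1446] yaw 12.58 tilt -1.0 loc mm [20.  -0.5] F dryer [-0.93  0.27 -8.58] gap 34.6 T [ 0.04 -0.7   0.03]
```

View pics/w11.png

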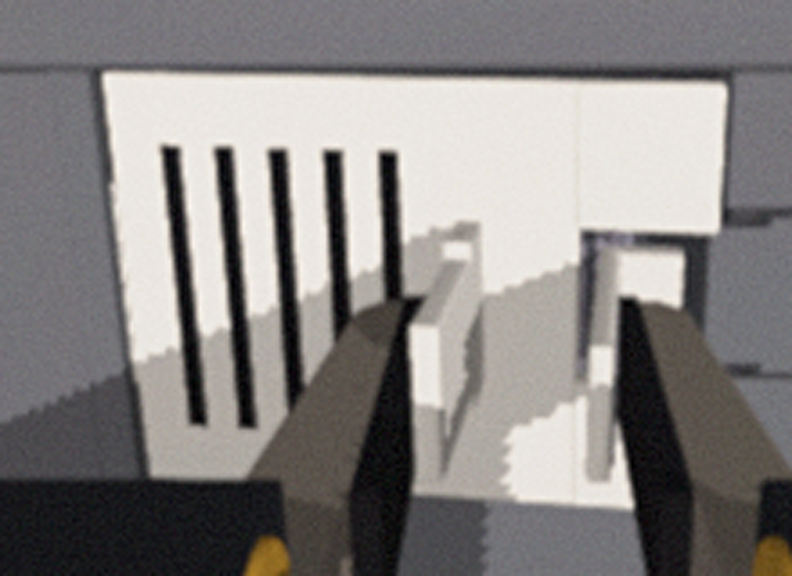

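```bash
python3 - <<'E'
from fit import *
import pickle
p=pickle.load(open("w11.pkl","rb"))
U=np.array([[726,80],[632,508],[101,71],[148,476]])/3.6+np.array([110,140])
L=np.array([[.06,.045,.005],[.06,-.045,.005],[-.06,.045,.005],[-.06,-.045,.005]])
for free in (0,1):
  def W(x):
    Rm=Ro.from_euler('z',XD[2]+x[4]).as_matrix()@Ro.from_euler('y',-x[3]).as_matrix()
    return L@Rm.T+x[:3]
  o=least_squares(lambda x:(proj(p,W(x))-U).ravel(),[.55,-.22,.11,.1,0]); d=o.x[:2]-XD[:2]; c,s=np.cos(XD[2]),np.sin(XD[2])
print(o.x.round(4),"cover in dryer mm",(np.array([c*d[0]+s*d[1],-s*d[0]+c*d[1]])*1000).round(1),o.fun.round(1))
E
```

```text
[ 0.5468 -0.2234  0.1029  0.0325 -0.0477] cover in dryer mm [-5.1 -1.2] [-5.   5.5  9.8 -2.5  0.5 -0.9 -4.7 -2.7]
```

```bash
python3 - <<'E'
from fit import *
import pickle
p=pickle.load(open("w11.pkl","rb"))
U=np.array([[728,80],[101,71],[412,322],[440,322],[442,478]])/3.6+np.array([110,140])
L=np.array([[.06,.045,.005],[-.06,.045,.005],[.010,-.014,.048],[.015,-.014,.048],[.015,-.014,.005]])
def W(x):
    Rm=Ro.from_euler('z',XD[2]).as_matrix()@Ro.from_euler('y',-x[3]).as_matrix()
    return L@Rm.T+x[:3]
o=least_squares(lambda x:(proj(p,W(x))-U).ravel(),[.55,-.22,.11,.1]); d=o.x[:2]-XD[:2]; c,s=np.cos(XD[2]),np.sin(XD[2])
print(o.x.round(4),"cover in dryer mm",(np.array([c*d[0]+s*d[1],-s*d[0]+c*d[1]])*1000).round(1),o.fun.round(1))
E
```

```text
[ 0.5447 -0.2237  0.0794  0.0631] cover in dryer mm [-7.2 -1. ] [-16.   -3.9   8.   -2.9   1.2  21.8   0.5  22.1   7.  -45.8]
```

```bash
python3 - <<'E'
from fit import *
import pickle
p=pickle.load(open("w11.pkl","rb"))
U=np.array([[728,80],[101,71],[412,322],[440,322],[443,478],[480,225]])/3.6+np.array([110,140])
L=np.array([[.06,.045,.005],[-.06,.045,.005],[.010,.014,.048],[.015,.014,.048],[.015,-.014,.048],[.015,.014,.005]])
def W(x):
    Rm=Ro.from_euler('z',XD[2]).as_matrix()@Ro.from_euler('y',-x[3]).as_matrix()
    return L@Rm.T+x[:3]
o=least_squares(lambda x:(proj(p,W(x))-U).ravel(),[.55,-.22,.11,.1]); d=o.x[:2]-XD[:2]; c,s=np.cos(XD[2]),np.sin(XD[2])
print(o.x.round(4),"cover in dryer mm",(np.array([c*d[0]+s*d[1],-s*d[0]+c*d[1]])*1000).round(1),o.fun.round(1))
E
```

```text
[ 0.5493 -0.2193  0.1111  0.1116] cover in dryer mm [-1.7  2.2] [-0.8 -0.1 -0.  -1.  -0.7 -0.7  0.3 -0.3  0.6  0.4  0.7  1.9]
```

>>> {"op": "move_arm", "data": {"steps": [{"tx": 0.001,"ty": 0.0002,"tz": 0,"spin": 0,"fingers": 161},{"tx": 0.002,"ty": 0.0005,"tz": 0,"spin": 0,"fingers": 161},{"tx": 0.003,"ty": 0.0007,"tz": 0,"spin": 0,"fingers": 161},{"tx": 0.004,"ty": 0.0009,"tz": 0,"spin": 0,"fingers": 161},{"tx": 0.005,"ty": 0.0011,"tz": 0,"spin": 0,"fingers": 161},{"tx": 0.006,"ty": 0.0013,"tz": 0,"spin": 0,"fingers": 161},{"tx": 0.006,"ty": 0.0013,"tz": 0,"spin": 0,"fingers": 161},{"tx": 0.006,"ty": 0.0013,"tz": 0,"spin": 0,"fingers": 161}]}}

```text
time: 15.12
eef_pos: [0.5773, -0.2158, 0.1446]
tool_rot: [0.442, 0.553, -0.443, 0.551]
contact_force: [-3.4, -0.8, -9.8]
opening: 0.391
```

```bash
python3 - <<'E'
from h import *
import pickle
for i in range(3):
  st(); q=imaging.grab_frame("side")
p=imaging.grab_frame("wrist")
im=cv2.resize(cv2.cvtColor(p["img"],cv2.COLOR_RGB2BGR)[140:300,110:330],None,fx=3.6,fy=3.6,interpolation=cv2.INTER_CUBIC); cv2.imwrite("pics/w12.png",im)
E
```

```text
t 15.12 eef [ 0.5773 -0.2158  0.1446] yaw 12.58 tilt -1.0 loc mm [26.3 -0.5] F dryer [-3.53 -0.07 -9.85] gap 35.95 T [ 0.02 -0.16  0.02]
t 15.17 eef [ 0.5773 -0.2158  0.1446] yaw 12.58 tilt -1.0 loc mm [26.3 -0.5] F dryer [-4.14 -0.75 -9.4 ] gap 35.28 T [-0.   -0.14  0.02]
t 15.22 eef [ 0.5772 -0.2159  0.1446] yaw 12.58 tilt -1.0 loc mm [26.3 -0.5] F dryer [-2.81  1.06 -9.94] gap 35.86 T [-0.02 -0.11 -0.03]
```

View pics/w12.png

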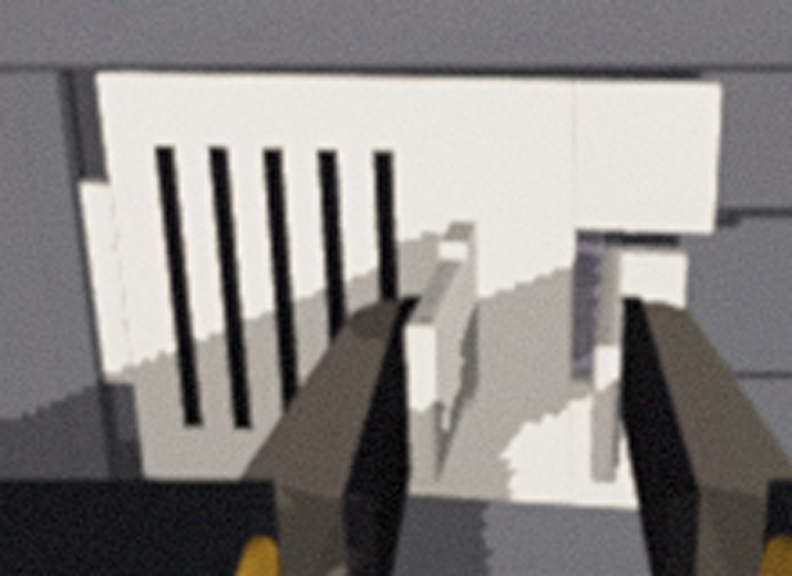

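>>> {"op": "move_arm", "data": {"steps": [{"tx": 0.001,"ty": 0.0002,"tz": -0.0005,"spin": 0,"fingers": 161},{"tx": 0.002,"ty": 0.0005,"tz": -0.001,"spin": 0,"fingers": 161},{"tx": 0.003,"ty": 0.0007,"tz": -0.001,"spin": 0,"fingers": 161},{"tx": 0.004,"ty": 0.0009,"tz": -0.001,"spin": 0,"fingers": 161},{"tx": 0.005,"ty": 0.0011,"tz": -0.001,"spin": 0,"fingers": 161},{"tx": 0.006,"ty": 0.0013,"tz": -0.001,"spin": 0,"fingers": 161},{"tx": 0.007,"ty": 0.0016,"tz": -0.001,"spin": 0,"fingers": 161},{"tx": 0.008,"ty": 0.0018,"tz": -0.001,"spin": 0,"fingers": 161}]}}

```text
time: 15.98
eef_pos: [0.5856, -0.2141, 0.1439]
tool_rot: [0.442, 0.552, -0.443, 0.551]
contact_force: [-0.7, -0.1, -2.0]
opening: 0.369
```

```bash
python3 - <<'E'
from h import *
import pickle
for i in range(3):
  st(); q=imaging.grab_frame("side")
p=imaging.grab_frame("wrist")
im=cv2.resize(cv2.cvtColor(p["img"],cv2.COLOR_RGB2BGR)[140:300,110:330],None,fx=3.6,fy=3.6,interpolation=cv2.INTER_CUBIC); cv2.imwrite("pics/w13.png",im)
E
```

```text
t 15.98 eef [ 0.5856 -0.2141  0.1439] yaw 12.58 tilt -1.0 loc mm [34.8 -0.6] F dryer [-0.73  0.03 -1.98] gap 33.96 T [-0.03 -0.15 -0.03]
t 16.03 eef [ 0.5857 -0.2141  0.1438] yaw 12.58 tilt -1.0 loc mm [34.9 -0.6] F dryer [-0.12  0.48 -1.34] gap 34.22 T [-0.01 -0.18  0.  ]
t 16.08 eef [ 0.5855 -0.214   0.1437] yaw 12.58 tilt -1.0 loc mm [34.7 -0.6] F dryer [-0.05 -0.08 -1.47] gap 33.82 T [-0.01 -0.11  0.02]
```

View pics/w13.png

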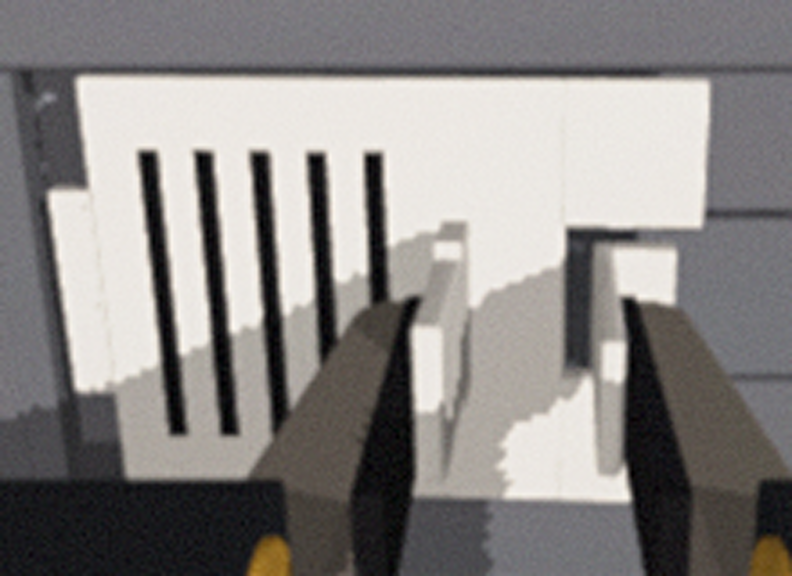

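>>> {"op": "move_arm", "data": {"steps": [{"tx": 0.0015,"ty": 0.0003,"tz": 0,"spin": 0,"fingers": 161},{"tx": 0.003,"ty": 0.0007,"tz": 0,"spin": 0,"fingers": 161},{"tx": 0.0045,"ty": 0.001,"tz": 0.001,"spin": 0,"fingers": 161},{"tx": 0.005,"ty": 0.0011,"tz": 0.003,"spin": 0,"fingers": 161},{"tx": 0.005,"ty": 0.0011,"tz": 0.006,"spin": 0,"fingers": 161},{"tx": 0.005,"ty": 0.0011,"tz": 0.01,"spin": 0,"fingers": 161},{"tx": 0.005,"ty": 0.0011,"tz": 0.015,"spin": 0,"fingers": 161},{"tx": 0.005,"ty": 0.0011,"tz": 0.02,"spin": 0,"fingers": 161}]}}

```text
time: 16.85
eef_pos: [0.5903, -0.213, 0.1642]
tool_rot: [0.442, 0.553, -0.443, 0.551]
contact_force: [0.2, -0.2, -1.6]
opening: 0.369
```

```bash
python3 - <<'E'
from h import *
import pickle
for i in range(3):
  st(); q=imaging.grab_frame("side")
p=imaging.grab_frame("wrist"); save(p,"w14")
im=cv2.cvtColor(q["img"][90:220,210:380],cv2.COLOR_RGB2BGR); cv2.imwrite("pics/s14.png",cv2.resize(im,None,fx=4.5,fy=4.5,interpolation=cv2.INTER_CUBIC))
E
```

```text
t 16.85 eef [ 0.5903 -0.213   0.1642] yaw 12.58 tilt -1.0 loc mm [39.6 -0.6] F dryer [ 0.13 -0.19 -1.6 ] gap 33.98 T [-0.   -0.12 -0.03]
t 16.9 eef [ 0.5909 -0.2132  0.1654] yaw 12.58 tilt -1.0 loc mm [40.1 -0.9] F dryer [-0.37 -0.23 -1.47] gap 33.96 T [-0.04 -0.13  0.03]
t 16.95 eef [ 0.5909 -0.2132  0.1649] yaw 12.58 tilt -1.0 loc mm [40.1 -1. ] F dryer [-0.86  0.11 -1.76] gap 34.34 T [-0.03 -0.1  -0.03]
```

View pics/s14.png

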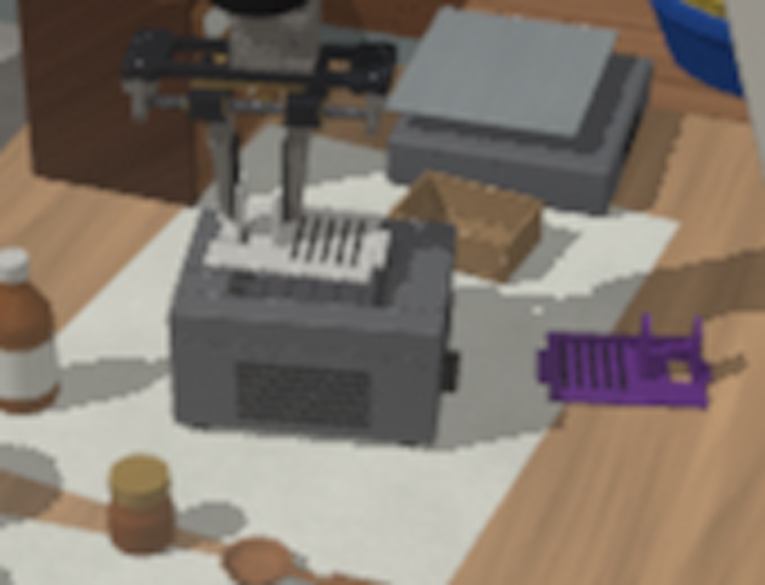

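View pics/w14.png

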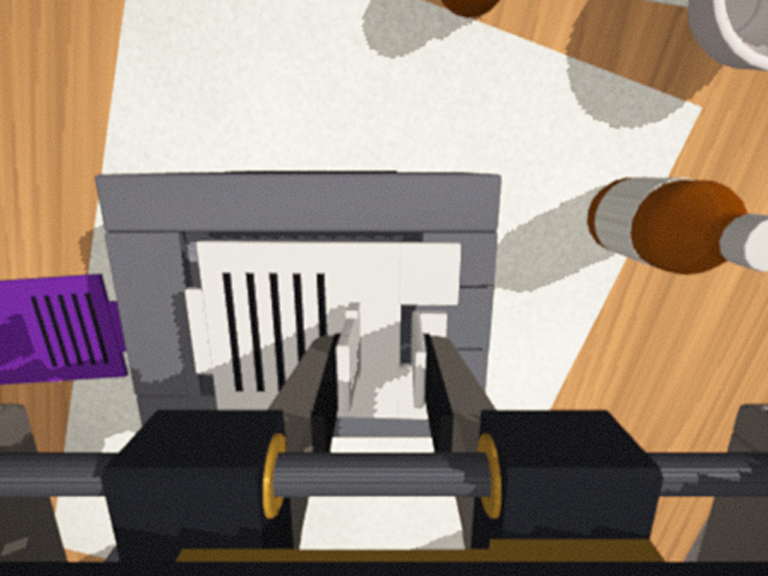

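>>> {"op": "move_arm", "data": {"steps": [{"tx": 0,"ty": 0,"tz": 0.01,"spin": 0,"fingers": 161},{"tx": 0,"ty": 0,"tz": 0.025,"spin": 0,"fingers": 161},{"tx": 0,"ty": 0.005,"tz": 0.04,"spin": 0,"fingers": 161},{"tx": -0.002,"ty": 0.018,"tz": 0.055,"spin": -1,"fingers": 161},{"tx": -0.005,"ty": 0.038,"tz": 0.065,"spin": -2,"fingers": 161},{"tx": -0.009,"ty": 0.06,"tz": 0.07,"spin": -3,"fingers": 161},{"tx": -0.013,"ty": 0.083,"tz": 0.07,"spin": -4,"fingers": 161},{"tx": -0.017,"ty": 0.107,"tz": 0.07,"spin": -5,"fingers": 161}]}}

```text
time: 17.72
eef_pos: [0.5733, -0.1053, 0.2351]
tool_rot: [0.466, 0.532, -0.466, 0.531]
contact_force: [0.1, -0.1, -1.1]
opening: 0.37
```

>>> {"op": "move_arm", "data": {"steps": [{"tx": -0.004,"ty": 0.024,"tz": 0,"spin": -1,"fingers": 161},{"tx": -0.008,"ty": 0.048,"tz": 0,"spin": -2,"fingers": 161},{"tx": -0.012,"ty": 0.072,"tz": 0,"spin": -4,"fingers": 161},{"tx": -0.016,"ty": 0.096,"tz": 0,"spin": -6,"fingers": 161},{"tx": -0.02,"ty": 0.12,"tz": 0,"spin": -8,"fingers": 161},{"tx": -0.024,"ty": 0.144,"tz": 0,"spin": -9,"fingers": 161},{"tx": -0.028,"ty": 0.168,"tz": 0,"spin": -10,"fingers": 161},{"tx": -0.032,"ty": 0.192,"tz": 0,"spin": -11,"fingers": 161}]}}

```text
time: 18.38
eef_pos: [0.541, 0.0878, 0.2357]
tool_rot: [-0.515, -0.485, 0.515, -0.484]
contact_force: [2.0, 0.0, -1.8]
opening: 0.37
```

```bash
python3 - <<'E'
from h import *
st()
p=imaging.grab_frame("wrist"); save(p,"w15")
st()
E
```

```text
t 18.38 eef [0.541  0.0878 0.2357] yaw -3.56 tilt -1.0 loc mm [ 57.5 303.6] F dryer [ 1.94 -0.43 -1.85] gap 34.03 T [-0.06 -0.13 -0.  ]
t 18.43 eef [0.5404 0.0912 0.2357] yaw -3.6 tilt -1.0 loc mm [ 57.6 307.2] F dryer [ 0.4   1.03 -1.72] gap 34.04 T [ 0.   -0.25  0.  ]
```

View pics/w15.png

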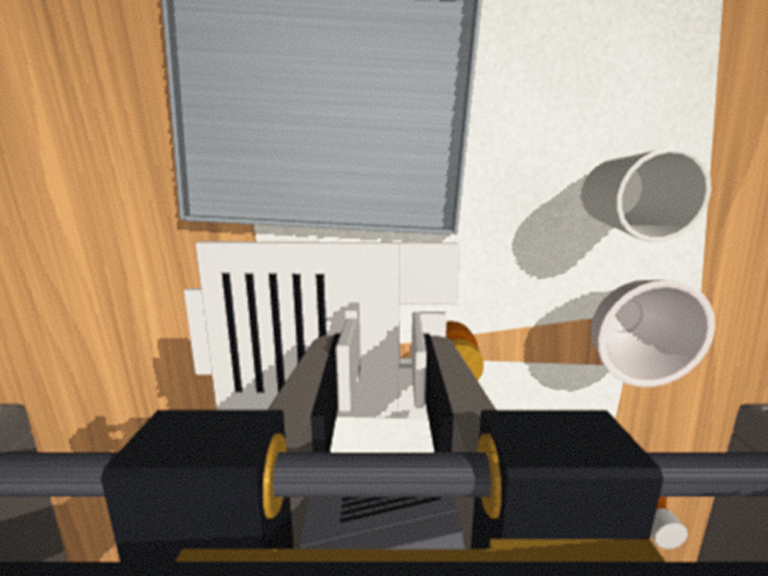

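>>> {"op": "move_arm", "data": {"steps": [{"tx": -0.003,"ty": 0.022,"tz": 0,"spin": -1,"fingers": 161},{"tx": -0.006,"ty": 0.044,"tz": -0.005,"spin": -2,"fingers": 161},{"tx": -0.009,"ty": 0.066,"tz": -0.015,"spin": -2.5,"fingers": 161},{"tx": -0.012,"ty": 0.088,"tz": -0.03,"spin": -2.5,"fingers": 161},{"tx": -0.015,"ty": 0.106,"tz": -0.05,"spin": -2.5,"fingers": 161},{"tx": -0.017,"ty": 0.12,"tz": -0.07,"spin": -2.5,"fingers": 161},{"tx": -0.018,"ty": 0.125,"tz": -0.09,"spin": -2.5,"fingers": 161},{"tx": -0.018,"ty": 0.125,"tz": -0.1,"spin": -2.5,"fingers": 161}]}}

```text
time: 19.1
eef_pos: [0.5212, 0.2169, 0.134]
tool_rot: [-0.525, -0.474, 0.526, -0.472]
contact_force: [0.4, -0.6, -2.1]
opening: 0.371
```

```bash
python3 - <<'E'
from h import *
p=imaging.grab_frame("wrist"); save(p,"w16")
q=imaging.grab_frame("side"); save(q,"s16"); st()
E
```

```text
t 19.2 eef [0.5213 0.2156 0.1343] yaw -6.06 tilt -1.0 loc mm [ 66.3 432.7] F dryer [ 0.02 -0.73 -1.57] gap 34.18 T [-0.08 -0.13  0.01]
```

View pics/w16.png

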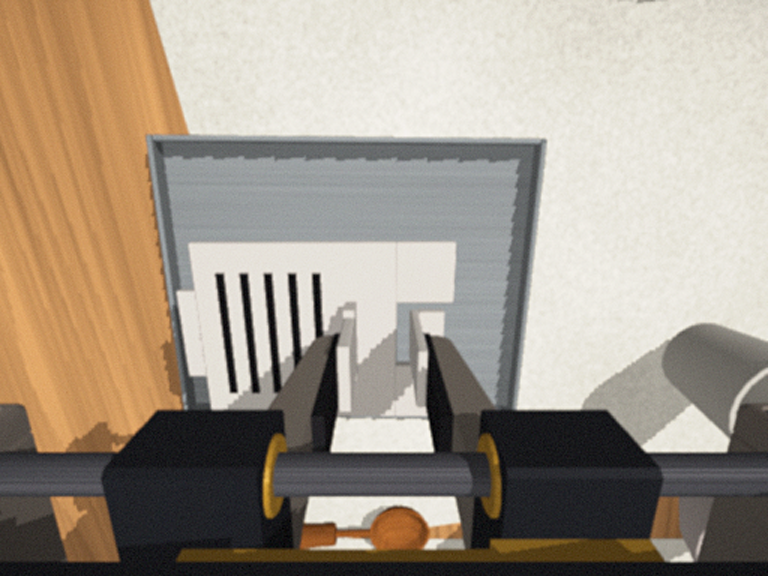

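View pics/s16.png

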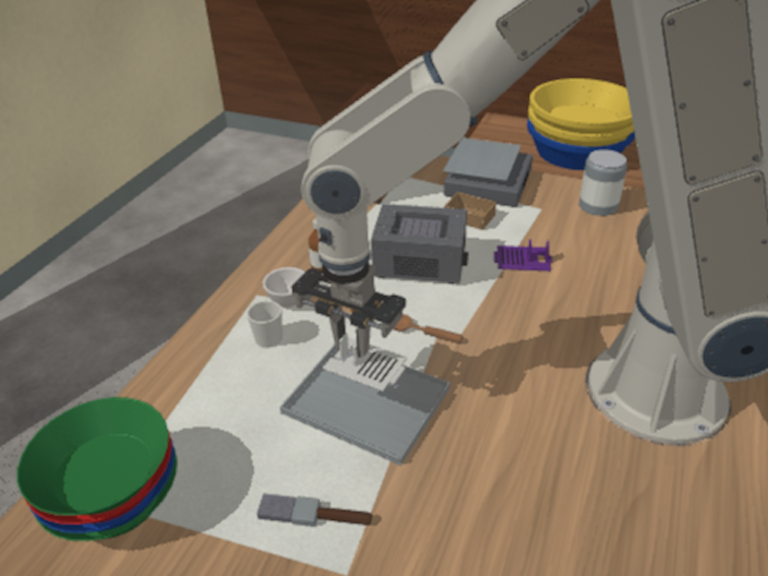

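```bash
python3 - <<'E'
from fit import *
p=imaging.grab_frame("wrist")
a=atz(p,(136/1.5,148/1.5),.018); b=atz(p,(141/1.5,545/1.5),.018)
d=(b-a)/np.linalg.norm(b-a); n=np.array([d[1],-d[0],0]); c=(a+b)/2+.1*n
print(a,b,np.linalg.norm(b-a),np.degrees(np.arctan2(d[1],d[0])),"centre",c)
# cover pitch: +y corners & rib top corners
U=np.array([[457,243],[190,242],[339,345]])/1.5
L=np.array([[.06,.045,.005],[-.06,.045,.005],[.010,.014,.048]])
ps=np.radians(-6.06)
def W(x):
    return L@(Ro.from_euler('z',ps).as_matrix()@Ro.from_euler('y',-x[3]).as_matrix()).T+x[:3]
o=least_squares(lambda x:(proj(p,W(x))-U).ravel(),[.5,.22,.1,.0]);print(o.x.round(4),o.fun.round(1))
E
```

```text
[0.38663798 0.32815713 0.018     ] [0.63162324 0.29933853 0.018     ] 0.24667445444674646 -6.70909812173491 centre [0.49744777 0.21443262 0.018     ]
[ 0.4953  0.2204  0.1024 -0.0076] [-0.  -0.4  0.1  0.2 -0.1  0.1]
```

>>> {"op": "move_arm", "data": {"steps": [{"tx": 0,"ty": 0,"tz": -0.012,"spin": 0,"fingers": 161},{"tx": 0,"ty": 0,"tz": -0.027,"spin": 0,"fingers": 161},{"tx": 0,"ty": 0,"tz": -0.044,"spin": 0,"fingers": 161},{"tx": 0,"ty": 0,"tz": -0.06,"spin": 0,"fingers": 161},{"tx": 0,"ty": 0,"tz": -0.072,"spin": 0,"fingers": 161},{"tx": 0,"ty": 0,"tz": -0.082,"spin": 0,"fingers": 161},{"tx": 0,"ty": 0,"tz": -0.09,"spin": 0,"fingers": 161},{"tx": 0,"ty": 0,"tz": -0.092,"spin": 0,"fingers": 161}]}}

```text
time: 19.92
eef_pos: [0.522, 0.2153, 0.0427]
tool_rot: [-0.525, -0.474, 0.526, -0.471]
contact_force: [-0.0, 0.1, -2.7]
opening: 0.368
```

```bash
python3 - <<'E'
from h import *
st();imaging.grab_frame("top"); st()
E
```

```text
t 19.92 eef [0.522  0.2153 0.0427] yaw -6.11 tilt -1.0 loc mm [ 66.9 432.3] F dryer [ 0.    0.11 -2.75] gap 33.85 T [-0.09 -0.07 -0.02]
t 19.97 eef [0.522  0.2154 0.0429] yaw -6.11 tilt -1.0 loc mm [ 67.  432.4] F dryer [-0.35 -0.31 -1.5 ] gap 34.17 T [-0.09 -0.13  0.  ]
```

>>> {"op": "move_arm", "data": {"steps": [{"tx": 0,"ty": 0,"tz": -0.002,"spin": 0,"fingers": 161},{"tx": 0,"ty": 0,"tz": -0.004,"spin": 0,"fingers": 161},{"tx": 0,"ty": 0,"tz": -0.0055,"spin": 0,"fingers": 161},{"tx": 0,"ty": 0,"tz": -0.0065,"spin": 0,"fingers": 161},{"tx": 0,"ty": 0,"tz": -0.0075,"spin": 0,"fingers": 161},{"tx": 0,"ty": 0,"tz": -0.008,"spin": 0,"fingers": 161},{"tx": 0,"ty": 0,"tz": -0.0085,"spin": 0,"fingers": 161},{"tx": 0,"ty": 0,"tz": -0.009,"spin": 0,"fingers": 161}]}}

```text
time: 20.63
eef_pos: [0.5225, 0.216, 0.0355]
tool_rot: [0.526, 0.474, -0.526, 0.472]
contact_force: [-5.9, 0.2, 21.0]
opening: 0.378
```

>>> {"op": "move_arm", "data": {"steps": [{"tx": 0,"ty": 0,"tz": -0.0002,"spin": 0,"fingers": 161},{"tx": 0,"ty": 0,"tz": -0.0004,"spin": 0,"fingers": 161},{"tx": 0,"ty": 0,"tz": -0.0006,"spin": 0,"fingers": 161},{"tx": 0,"ty": 0,"tz": -0.0008,"spin": 0,"fingers": 161},{"tx": 0,"ty": 0,"tz": -0.001,"spin": 0,"fingers": 161},{"tx": 0,"ty": 0,"tz": -0.001,"spin": 0,"fingers": 161},{"tx": 0,"ty": 0,"tz": -0.001,"spin": 0,"fingers": 161},{"tx": 0,"ty": 0,"tz": -0.001,"spin": 0,"fingers": 161}]}}

```text
time: 21.3
eef_pos: [0.5229, 0.2162, 0.0356]
tool_rot: [0.526, 0.474, -0.526, 0.472]
contact_force: [-2.8, 0.3, 12.4]
opening: 0.368
```

```bash
python3 - <<'E'
from h import *
for i in range(3):
  st();imaging.grab_frame("top")
p=imaging.grab_frame("side"); save(p,"s17")
E
```

```text
t 21.3 eef [0.5229 0.2162 0.0356] yaw -6.1 tilt -1.0 loc mm [ 68. 433.] F dryer [-2.69  0.88 12.4 ] gap 33.89 T [-0.2   0.49  0.05]
t 21.35 eef [0.5229 0.2162 0.0356] yaw -6.1 tilt -1.0 loc mm [ 68.  432.9] F dryer [-4.12  1.24 13.95] gap 34.03 T [-0.13  0.47  0.01]
t 21.4 eef [0.5229 0.2162 0.0356] yaw -6.1 tilt -1.0 loc mm [ 68. 433.] F dryer [-3.51  0.58 14.36] gap 34.32 T [-0.14  0.53 -0.  ]
```

>>> {"op": "move_arm", "data": {"steps": [{"tx": 0,"ty": 0,"tz": 0.0008,"spin": 0,"fingers": 161},{"tx": 0.0006,"ty": 0,"tz": 0.0008,"spin": 0,"fingers": 158},{"tx": 0.0013,"ty": -0.0001,"tz": 0.0008,"spin": 0,"fingers": 154},{"tx": 0.002,"ty": -0.0002,"tz": 0.0008,"spin": 0,"fingers": 150},{"tx": 0.0027,"ty": -0.0003,"tz": 0.0008,"spin": 0,"fingers": 146},{"tx": 0.0035,"ty": -0.0004,"tz": 0.0008,"spin": 0,"fingers": 142},{"tx": 0.0042,"ty": -0.0004,"tz": 0.0008,"spin": 0,"fingers": 138},{"tx": 0.005,"ty": -0.0005,"tz": 0.0008,"spin": 0,"fingers": 134}]}}

```text
time: 22.17
eef_pos: [0.528, 0.2157, 0.0362]
tool_rot: [0.526, 0.474, -0.526, 0.472]
contact_force: [-0.8, 0.7, -2.1]
opening: 0.476
```

>>> {"op": "move_arm", "data": {"steps": [{"tx": 0,"ty": 0,"tz": 0,"spin": 0,"fingers": 128},{"tx": 0,"ty": 0,"tz": 0,"spin": 0,"fingers": 115},{"tx": 0,"ty": 0,"tz": 0,"spin": 0,"fingers": 100},{"tx": 0,"ty": 0,"tz": 0,"spin": 0,"fingers": 80},{"tx": 0,"ty": 0,"tz": 0,"spin": 0,"fingers": 60},{"tx": 0,"ty": 0,"tz": 0,"spin": 0,"fingers": 40},{"tx": 0,"ty": 0,"tz": 0,"spin": 0,"fingers": 30},{"tx": 0,"ty": 0,"tz": 0,"spin": 0,"fingers": 30}]}}

```text
time: 22.83
eef_pos: [0.528, 0.2157, 0.0363]
tool_rot: [0.526, 0.474, -0.526, 0.472]
contact_force: [0.5, -1.2, 0.5]
opening: 0.882
```

```bash
python3 - <<'E'
from h import *
st()
p=imaging.grab_frame("wrist"); save(p,"w18")
for i in range(2): imaging.grab_frame("top"); st()
E
```

```text
t 22.83 eef [0.528  0.2157 0.0363] yaw -6.1 tilt -1.0 loc mm [ 72.8 431.3] F dryer [ 0.2  -1.23  0.49] gap 81.13 T [-0.03 -0.05 -0.  ]
t 22.93 eef [0.5279 0.2157 0.0362] yaw -6.1 tilt -1.0 loc mm [ 72.8 431.3] F dryer [ 0.37 -0.51  0.8 ] gap 81.2 T [-0.06 -0.09  0.01]
t 22.98 eef [0.528  0.2157 0.0363] yaw -6.1 tilt -1.0 loc mm [ 72.8 431.3] F dryer [ 0.81 -0.42 -0.66] gap 81.06 T [-0.09 -0.09 -0.04]
```

View pics/w18.png

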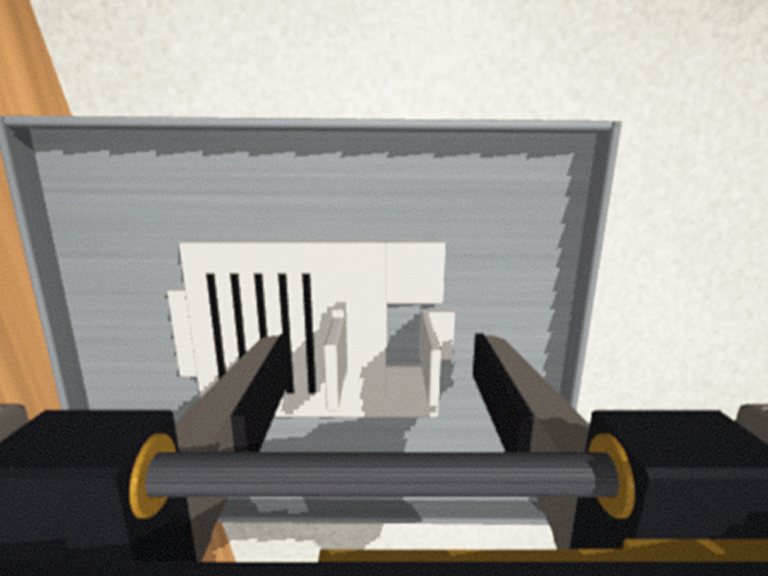

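The cover is released in the tray, with the rib at (335,355) and the tab at (435,360), both clear of the fingers. Next I'll move straight up.

>>> {"op": "move_arm", "data": {"steps": [{"tx": 0,"ty": 0,"tz": 0.005,"spin": 0,"fingers": 30},{"tx": 0,"ty": 0,"tz": 0.015,"spin": 0,"fingers": 30},{"tx": 0,"ty": 0,"tz": 0.03,"spin": 0,"fingers": 30},{"tx": 0,"ty": 0,"tz": 0.055,"spin": 0,"fingers": 30},{"tx": 0,"ty": 0,"tz": 0.085,"spin": 0,"fingers": 30},{"tx": 0,"ty": 0,"tz": 0.115,"spin": 0,"fingers": 30},{"tx": 0,"ty": 0,"tz": 0.14,"spin": 0,"fingers": 30},{"tx": 0,"ty": 0,"tz": 0.16,"spin": 0,"fingers": 30}]}}

```text
time: 23.65
eef_pos: [0.5285, 0.216, 0.1997]
tool_rot: [0.527, 0.473, -0.525, 0.472]
contact_force: [0.8, 0.5, 0.4]
opening: 0.883
```

```bash
python3 - <<'E'
from fit import *
imaging.grab_frame("top")
p=imaging.grab_frame("wrist"); save(p,"w19"); q=imaging.grab_frame("side"); save(q,"s19"); st()
for r in imaging.landmark_of("cover",p)[:2]: print(r["score"],atz(p,r["centre"],.004))
for r in imaging.landmark_of("cover",q)[:2]: print(r["score"],atz(q,r["centre"],.004))
E
```

```text
t 23.8 eef [0.529  0.2161 0.1987] yaw -6.1 tilt -1.0 loc mm [ 74.  431.5] F dryer [ 0.07 -0.28  0.53] gap 81.32 T [-0.07 -0.07  0.06]
0.81 [0.49558355 0.21823267 0.004     ]
0.93 [ 0.31954764 -0.3140427   0.004     ]
0.65 [0.49565689 0.2217108  0.004     ]
```

View pics/w19.png

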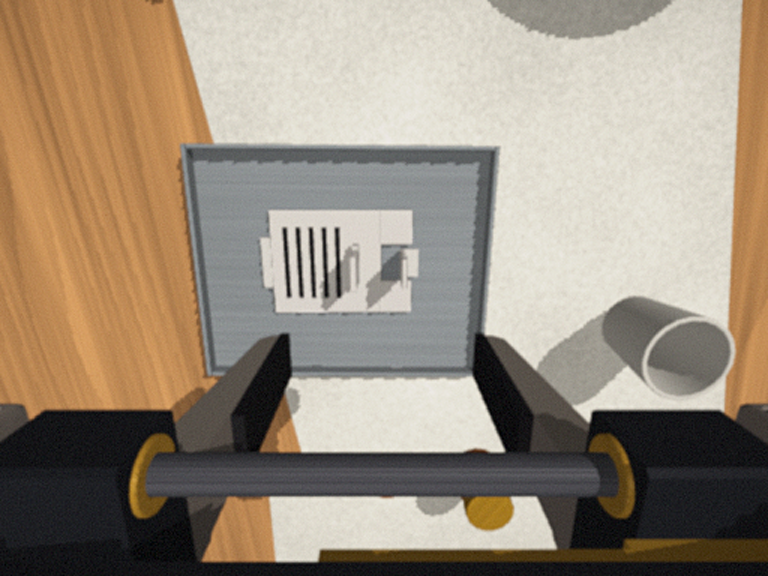

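View pics/s19.png

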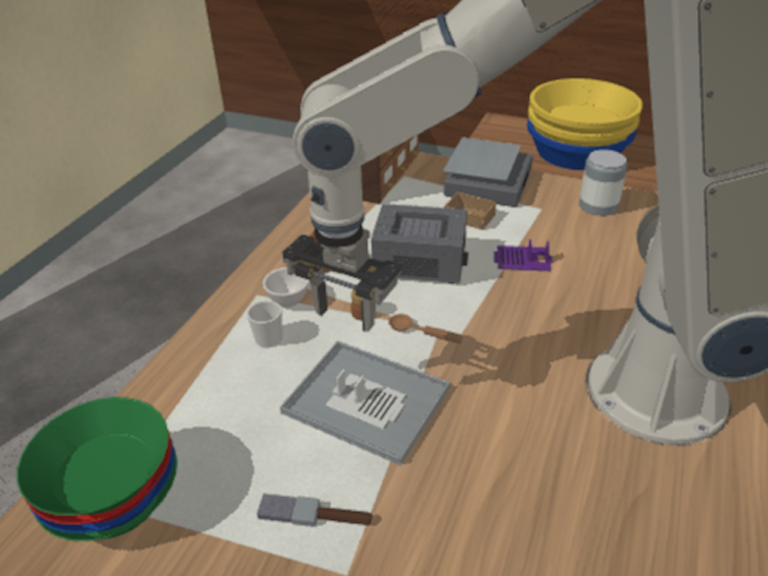

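The cover lies flat and roughly central in the tray. The gripper is clear, and the bystanders I can see haven't moved, so I'm handing in the job.

```bash
python3 -c "
from bench import env
print(env.close_job())"
```

```text
the job is handed in; nothing more can be done
None
```

The white filter cover is off the dryer, lying flat and the right way up in the steel tray. I handed the job in at about 24 s of the 61 s allowed, and no verdict was reported.

- **Removal:** I pressed the tab in about 10 mm (roughly 14 N by its stated spring rate, gripper limited to 16 N) and moved the hand along with it. I then tilted the tab end up, drew the tongue out towards +x, and lifted the cover off. A picture fit before drawing it out gave a tilt of about 0.11 rad, with the tongue still under the lip.
- **Placing:** the last pictures put the cover within about 8 mm of the tray's centre, with its yaw matched to the tray. The gripper was open and clear above it. The purple look-alike was not touched, and every bystander I could see was where it started.
- **Strain on the dryer:** the cover resisted tilting in the parallel jaws. The tool read up to about 11 N with the cover's weight included, so I put the strain on the dryer at up to about 10 N, against the 12 N limit.
- **Set-down:** the tray contact came about 2.5 mm earlier than I had worked out, probably because the cover had slipped slightly in the grip. It read about 21 N, against the 40 N limit, and I eased it before letting go.
- **Picture fits:** two earlier fits of the cover's tilt failed because I had matched the wrong points; the third fitted to within 2 pixels. The peak forces come only from readings taken at the end of each move, so anything brief in between was not seen.

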